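# Close the weighed rusk box and shelve it behind the older one

### The job

The open box of rusks has been weighed: lift it off the kitchen scale, keeping it upright, and stand it on a clear bit of the table, then put its loose lid on and press its four snap tabs down until all are snapped flat. On the low shelf, bring the older closed box forward until it is level with the shelf's front edge (the side towards the robot), and stand the newly closed box in the same row close behind it, both upright and square with the shelf. Leave everything else where it is.

Things in the scene. Friction and masses are not known exactly. Their poses are not given: they have to be found in the camera images.
- scale: Kitchen scale, fixed: base 150 mm (x) by 180 mm (y), round steel platform 132 mm across, 8 mm off centre towards +x, its top 30 mm above the table. Origin at the centre of its underside.
- box_center (a point): Open storage box of clear plastic holding five rusks, about 0.32 kg, loose, on the scale at the start. Point at its centre, half-way up: 31 mm above its underside, 31 mm below the rim. Body 54 mm along x, 94 mm along y, 62 mm high, wall 3 mm. Site z is up.
- box_rim (a point): Centre of the box's mouth (48 by 88 mm, x by y), level with the top of the rim. A flange 5 mm high runs round the rim, 64 mm (x) by 104 mm (y) over its outer edges; the open box can be taken across it along x. The rusks end 21 mm below the rim.
- lid_handle (a point): The box's white plastic lid, about 0.16 kg with its tabs, loose, right way up on the table. Point at the centre of its handle: a bar 40 mm long along the lid's x, 12 mm thick (y), 10 mm high, on two end posts with 30 mm clear between them, its underside 21 mm above the lid plate. The closed box can be carried by this handle (the lid lifts about 2.5 mm before the catches take the box).
- lid_plug (a point): Centre of the underside of the lid's plug, 36 mm below the handle point; the lid lies on it. Plug 46 by 86 mm (x by y), its lower half stepped in to 40 by 80 mm. The plate, 62 by 102 mm, rests on the box's rim by its underside, 7 mm above this point: seated, with x along the box's x (either way round), this point is 7 mm below box_rim and the handle point 60 mm above box_center.
- tab_a (a joint): Snap tab of the lid, in rad: 0 = open, its plate sloping 34 degrees up and outward; 0.6 = snapped flat. An over-centre hinge springs it to either end: push it past half-way, about 3 to 4 N straight down near its outer edge, and it stays shut with its catch under the box's flange. It cannot shut while the lid lies on the table. This tab: middle of the -x long side of the lid, 40 mm wide.
- tab_b (a joint): Snap tab of the lid, in rad: 0 = open, its plate sloping 34 degrees up and outward; 0.6 = snapped flat. An over-centre hinge springs it to either end: push it past half-way, about 3 to 4 N straight down near its outer edge, and it stays shut with its catch under the box's flange. It cannot shut while the lid lies on the table. This tab: middle of the +y short side of the lid, 30 mm wide.
- tab_c (a joint): Snap tab of the lid, in rad: 0 = open, its plate sloping 34 degrees up and outward; 0.6 = snapped flat. An over-centre hinge springs it to either end: push it past half-way, about 3 to 4 N straight down near its outer edge, and it stays shut with its catch under the box's flange. It cannot shut while the lid lies on the table. This tab: middle of the +x long side of the lid, 40 mm wide.
- tab_d (a joint): Snap tab of the lid, in rad: 0 = open, its plate sloping 34 degrees up and outward; 0.6 = snapped flat. An over-centre hinge springs it to either end: push it past half-way, about 3 to 4 N straight down near its outer edge, and it stays shut with its catch under the box's flange. It cannot shut while the lid lies on the table. This tab: middle of the -y short side of the lid, 30 mm wide.
- tab_a_edge (a point): Point in the plate of tab_a near its outer edge, 14 mm out from its hinge, in the middle of its width (the plate is 16 mm long, 3 mm thick; this point half-way through). The hinge lies 23 mm out from the lid's centre and 24.5 mm below the handle point; open, this point lies 34.6 mm out from the centre and 16.6 mm below the handle point; snapped flat, 37 mm out and 24.5 mm below it.
- tab_b_edge (a point): Point in the plate of tab_b near its outer edge, 14 mm out from its hinge, in the middle of its width (the plate is 16 mm long, 3 mm thick; this point half-way through). The hinge lies 43 mm out from the lid's centre and 24.5 mm below the handle point; open, this point lies 54.6 mm out from the centre and 16.6 mm below the handle point; snapped flat, 57 mm out and 24.5 mm below it.
- tab_c_edge (a point): Point in the plate of tab_c near its outer edge, 14 mm out from its hinge, in the middle of its width (the plate is 16 mm long, 3 mm thick; this point half-way through). The hinge lies 23 mm out from the lid's centre and 24.5 mm below the handle point; open, this point lies 34.6 mm out from the centre and 16.6 mm below the handle point; snapped flat, 37 mm out and 24.5 mm below it.
- tab_d_edge (a point): Point in the plate of tab_d near its outer edge, 14 mm out from its hinge, in the middle of its width (the plate is 16 mm long, 3 mm thick; this point half-way through). The hinge lies 43 mm out from the lid's centre and 24.5 mm below the handle point; open, this point lies 54.6 mm out from the centre and 16.6 mm below the handle point; snapped flat, 57 mm out and 24.5 mm below it.
- shelf_top (a point): Low plywood shelf on the table, fixed: board 200 mm deep (x) by 340 mm wide (y); point at the centre of its upper face, 85 mm above the table. Its front edge, at x = -100 mm, faces the robot; a 6 mm rail runs along its back at x = 100 mm. A lath 8 mm wide and 10 mm high along y = 0 parts two rows running front to back: the boxes' row is centred on y = -85 mm, the tins' row at y = +85 mm.
- oldbox_handle (a point): Older box, the same in shape and size as the new one closed, about 0.48 kg, loose, in the boxes' row towards the back. Point at the centre of its lid handle, 91 mm above its underside; handle bar 40 mm long along its x, 12 mm thick along its y; over its tabs it is 78 mm (x) by 118 mm (y). Dragged along the board by its high handle it tips; lifted just clear it stays level.
- cup: Orange plastic cup, 72 mm across, 85 mm high, origin at the centre of its underside. A bystander.
- tumbler: Glass tumbler, 66 mm across, 105 mm high, origin at the centre of its underside. A bystander.
- eggcup: White ceramic egg cup, 46 mm across, 60 mm high, origin at the centre of its underside. A bystander.
- fork: Steel table fork lying flat, 4 mm thick, from 98 mm behind its origin (handle end) to 75 mm ahead (tines, 22 mm wide) along its x. A bystander.
- tin0: Food tin in the tins' row, 74 mm across, 82 mm high, origin at the centre of its underside. A bystander.
- tin1: The second, like tin0.
Things that resemble listed ones, but are neither listed nor needed, are in the scene too. Leave any pink look-alike of the part that bears oldbox_handle alone. Leave any yellow look-alike of the part that bears lid_handle alone.

How it is judged:
By the outcome, as a careful person would: the job done as asked, in the order asked, and still so for the second after the job is handed in, with the robot touching nothing.
It also fails if it takes over 72 s, if anything falls off the work surface, if the arm or the gripper's body presses on something with over 40 N, if the wrist force passes 120 N, or if a joint passes its speed limit or range.

### The arm

A 6-joint arm with a two-finger parallel gripper is mounted at the origin on the work surface. World frame = base frame: x ahead of the robot, y to its left, z up, the work surface at z = 0. Lengths are in mm, angles in degrees, forces in N, time in s.
With the tool pointing down it reaches from about 350 to 850 mm from the base axis. Payload 8.1 kg.
Tool frame: the origin (TCP) lies at the very end of the fingers, on their centre line; the grasp point (between the pads) lies 19 mm behind it (r.grip_depth is the distance from the TCP to the grasp point, in mm); z points along the fingers, y is the direction in which the jaws open and shut (so a half turn about z gives the same grasp; the last joint's range is limited). The gripper opens to 85 mm and grips with 20 to 120 N. Pads are 22 mm wide; open, the fingers measure 114 mm over their backs; the gripper's body (76 mm by 85 mm) begins 54 mm behind the grasp point. The pads swing forward as they close: fully open they stand 13 mm farther back than shut.
Start: joints at [69.935, 7.471, 85.268, -0, 87.261, -4.893], TCP at [157.008, 579.097, 231.292] pointing down, gripper open.
Joint ranges: [-169.43, 169.43], [-51.17, 129.36], [1.28, 143.12], [-76.62, 256.62], [0, 156.53], [-152.29, 152.29]. Speed limits (degrees/s): [136.94, 136.94, 159.86, 180, 180, 180].

### API

Orientations are given as [roll, pitch, yaw] about the fixed x, y, z axes, in that order (R = Rz(yaw) Ry(pitch) Rx(roll)).
In Python, from bench import status, viewer, hand_in, r gives the robot as it stands.
- The arm moves only by the shell command python3 -m crank 'ROWS' [OPENING] [FORCE]. ROWS is a JSON object of lists of equal length, an entry for each row: "slide": the shift along the tool's x, y, z in m, a list of three; "twist": the turn about the tool's z in rad. A call has 1 to 8 rows; each row shifts and turns the commanded pose from where the row before left it, along the tool's axes as they then stand; what a row does not reach is not made up. A row lasts 1/10 s, in which the tool goes at most 50 mm and 8.59 degrees, less where a joint would pass 70% of its speed; a pose out of reach is approached as far as the arm can. A call with a gripper value outside its range is refused whole. OPENING is the closure, from 0 (fully open) to 1 (shut), set as the call begins (- or left out, the last holds). The fingers move at their own pace and stop on an object; FORCE is the grip in N (left out, the last holds). Time passes only in rows, so rows that do not move let the fingers close. It gives the time, the measured TCP pose, the force and the opening at its end, in the units of the state.
- status.sense(): the state, without advancing time (a new reading comes with each control period).
- viewer.snapshot(name): name is "scene" or "top" or "wrist"; returns a dict with "img" (400x640x3 uint8, red, green, blue), "fx", "fy", "cx", "cy" (pixels), "k1" (the pictures are not rectified: a ray, as slopes to the right and down, at radius r is drawn at 1 + k1 r^2 times it, then the intrinsics apply), "R" (3x3) and "t" (3): a world point X has camera coordinates R X + t; the wrist camera has in their place "hand_eye" (4x4, takes a point from camera to tool coordinates, whose origin is the TCP and whose axes are the flange's). Camera axes: x right, y down, z forward; pixel columns grow to the right and rows downward; lengths in mm; the calibration is good to about 2 mm. A picture is of the moment at which its call begins: read the wrist's pose just before it. There is no depth.
- hand_in(): hands the job in, once; it reports no verdict.
The state is a dict: "time": time; "joint_pos": joint angles; "qd": joint speeds; "joint_efforts": joint torques, N m; "tool_pos": TCP position; "tcp_rot": TCP orientation; "ft_force": force on the tool from outside, world axes, zero at the start; "wrist_torque": the same for the moment, N m; "finger_gap": finger opening in mm.
Only numpy, scipy, OpenCV 4.12 (cv2) and the standard library are available. Lean on these libraries where they do the work, as an engineer would, in place of code of your own. Each camera call takes 0.05 s, during which the arm holds its last target.

## Working session

There is one attempt and no reset: what is moved stays moved. The work goes in short steps, Python scripts to look and compute and a shell command to move; the robot and the scene stay as the last step left them, time stands still between calls to the robot, and variables do not carry over. Pictures are saved under pics/ and viewed, and the job is handed in when it is done.

```bash
ls -la; mkdir -p pics
cat > h.py <<'E'
import numpy as np, cv2
from bench import status, viewer, r
def snap(n,fn):
    s=status.sense(); d=viewer.snapshot(n); cv2.imwrite('pics/'+fn+'.png',cv2.cvtColor(d['img'],cv2.COLOR_RGB2BGR))
    import pickle; d=dict(d); d['state']=s; pickle.dump(d,open('pics/'+fn+'.pkl','wb')); return d
E
python3 - <<'E'
from h import *
print(status.sense())
for n in ['scene','top','wrist']:
    d=snap(n,n+'0'); print(n,{k:np.round(np.array(v),3).tolist() for k,v in d.items() if k not in('img','state')})
E
```

```text
total 12
drwxr-xr-x  3 agent agent 4096 Dec  6 21:11 .
drwxr-xr-x 23 root  root  4096 Dec  6 21:11 ..
drwxr-xr-x  2 agent agent 4096 Dec  6 21:11 pics
{'time': 0.0, 'joint_pos': array([ 6.99357332e+01,  7.51546070e+00,  8.53292871e+01,  9.49492436e-04,
        8.72604243e+01, -4.89251404e+00]), 'qd': array([ 0.03175824, -0.00158055, -0.02866511,  0.09298455, -0.04963215,
        0.04864202]), 'joint_efforts': array([ 1.95804838e-03, -5.69378471e+01, -5.00571620e+01,  1.27845783e-04,
        1.39541994e-02,  1.14816393e-05]), 'tool_pos': array([156.80854664, 578.58552901, 230.24066834]), 'tcp_rot': array([-1.79895292e+02, -9.91464876e-03,  1.64828192e+02]), 'ft_force': array([ 1.85258938, -0.51975141,  0.22848504]), 'wrist_torque': array([ 0.02311631,  0.02570682, -0.06991913]), 'finger_gap': 85.48651125640008}
scene {'fx': 371.302, 'fy': 371.302, 'cx': 322.789, 'cy': 209.986, 'k1': -0.047, 'R': [[0.54, 0.841, -0.01], [0.704, -0.458, -0.543], [-0.462, 0.287, -0.84]], 't': [-268.216, -251.004, 1313.661]}
top {'fx': 513.148, 'fy': 513.148, 'cx': 322.467, 'cy': 198.909, 'k1': -0.108, 'R': [[-0.003, -1.0, -0.0], [-0.977, 0.003, -0.212], [0.212, -0.0, -0.977]], 't': [36.331, 492.992, 1388.478]}
wrist {'fx': 319.994, 'fy': 319.994, 'cx': 314.787, 'cy': 193.217, 'k1': 0.017, 'hand_eye': [[-0.001, -0.966, -0.26, 66.656], [1.0, -0.001, 0.001, 0.468], [-0.001, -0.26, 0.966, -142.975], [0.0, 0.0, 0.0, 1.0]]}
```

View pics/scene0.png

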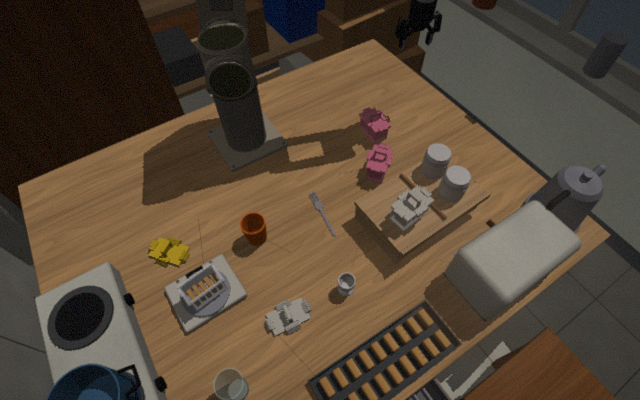

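View pics/top0.png

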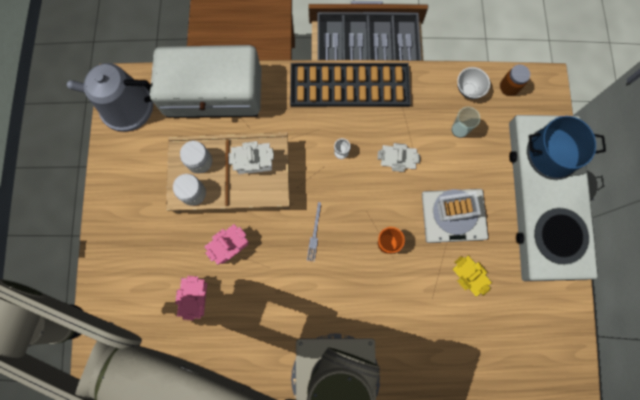

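View pics/wrist0.png

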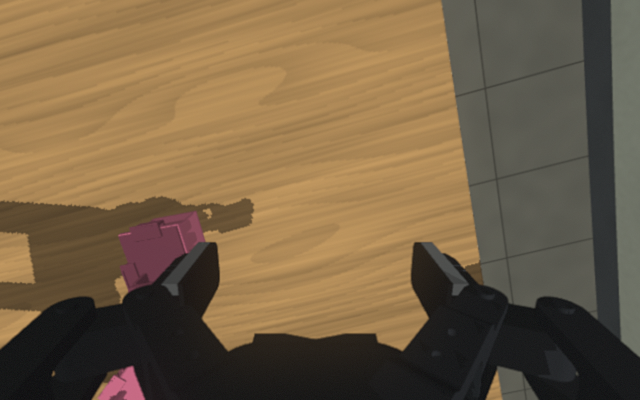

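The top view shows up = +x and left = +y. The shelf is at left with the white closed box at (250,158), the scale with the open box at (460,208), the white lid at (398,157) and the look-alikes in pink and yellow. Next I'll zoom in for measurements.

```bash
cat >> h.py <<'E'
def K(d): return np.array([[d['fx'],0,d['cx']],[0,d['fy'],d['cy']],[0,0,1.]])
def Rt(d):
    if 'R' in d: return np.array(d['R']),np.array(d['t']).ravel()
    from scipy.spatial.transform import Rotation as Ro
    s=d['state']; T=np.eye(4); T[:3,:3]=Ro.from_euler('xyz',s['tcp_rot'],degrees=True).as_matrix(); T[:3,3]=s['tool_pos']
    M=np.linalg.inv(T@np.array(d['hand_eye'])); return M[:3,:3],M[:3,3]
def rays(d,uv):
    p=cv2.undistortPoints(np.array(uv,float).reshape(-1,1,2),K(d),np.array([d['k1'],0,0,0.])).reshape(-1,2)
    R,t=Rt(d); dirs=np.c_[p,np.ones(len(p))]@R; return -R.T@t,dirs
def onz(d,uv,z):
    c,v=rays(d,uv); return c+v*((z-c[2])/v[:,2])[:,None]
def proj(d,X):
    R,t=Rt(d); q=np.array(X,float).reshape(-1,3)@R.T+t
    return cv2.projectPoints(q,np.zeros(3),np.zeros(3),K(d),np.array([d['k1'],0,0,0.]))[0].reshape(-1,2)
def load(fn):
    import pickle; return pickle.load(open('pics/'+fn+'.pkl','rb'))
def crop(fn,x0,y0,x1,y1,f,out):
    im=cv2.imread('pics/'+fn+'.png')[y0:y1,x0:x1]; cv2.imwrite('pics/'+out+'.png',cv2.resize(im,None,fx=f,fy=f,interpolation=cv2.INTER_CUBIC))
E
python3 - <<'E'
from h import *
crop('top0',150,120,310,220,5,'c1'); crop('top0',370,130,500,250,5,'c2')
crop('scene0',340,130,500,260,5,'c3'); crop('scene0',150,230,320,350,4,'c4')
E
```

```text
(no output)
```

View pics/c1.png

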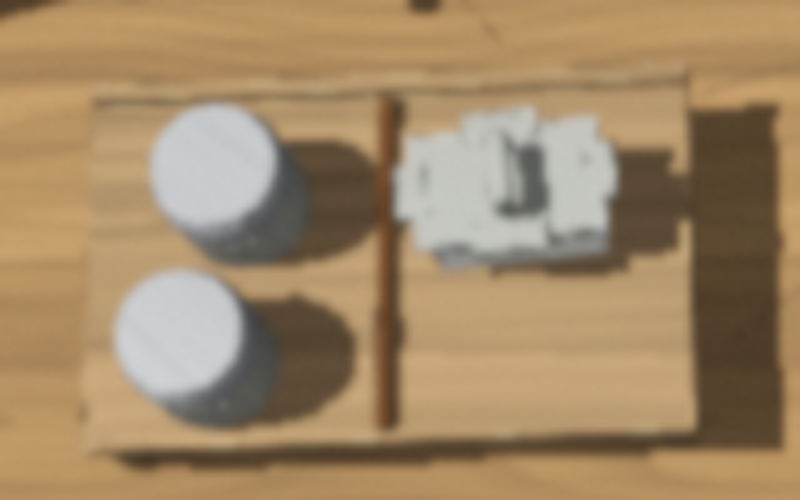

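View pics/c2.png

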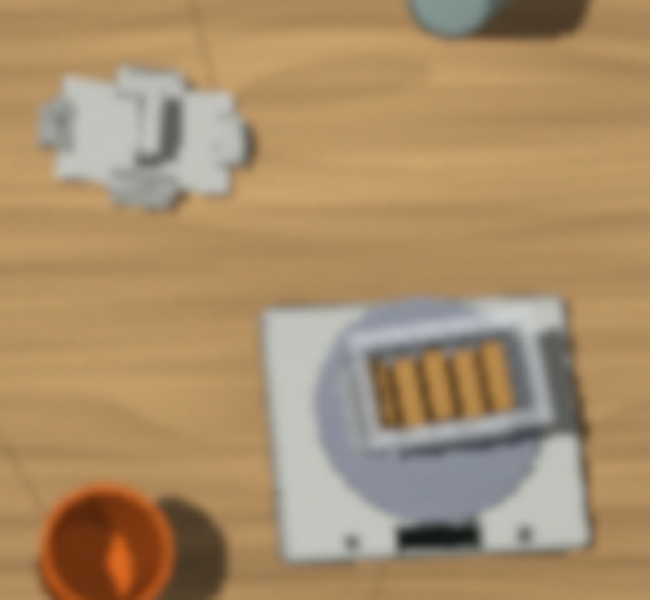

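View pics/c3.png

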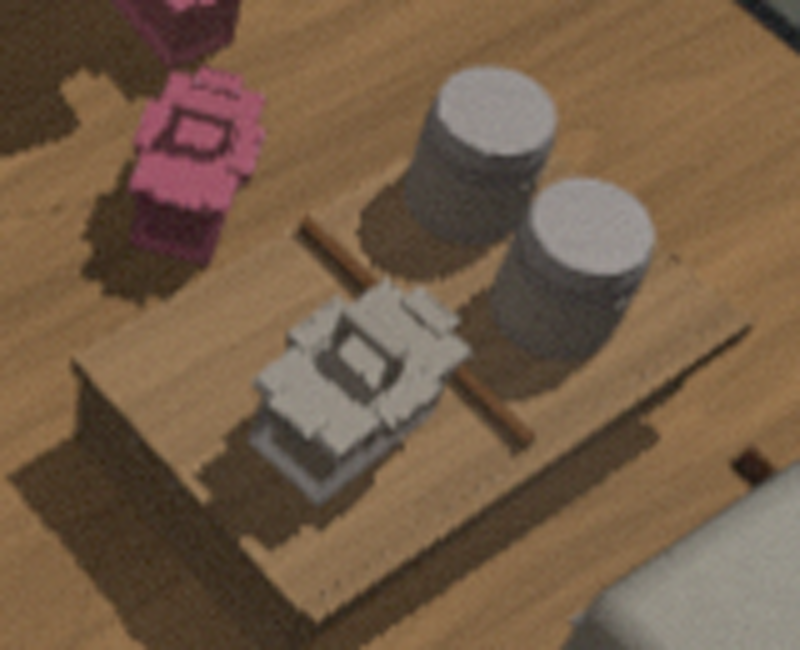

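View pics/c4.png

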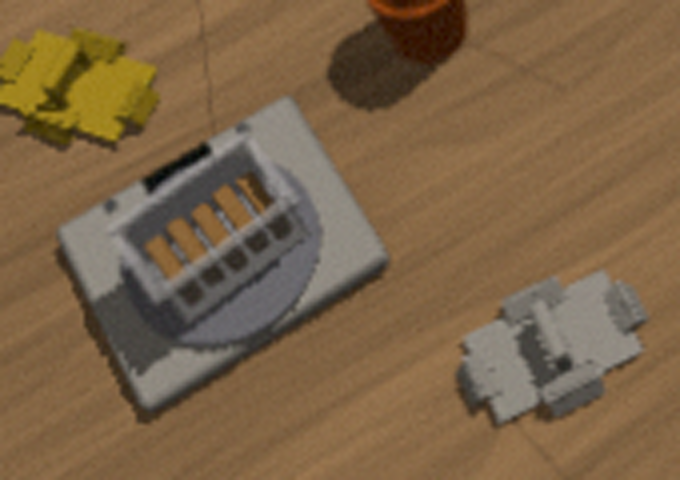

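Run:
```python
from h import *
np.set_printoptions(precision=1,suppress=True)
d=load('top0')
def c1(p): return np.array(p)/5+[150,120]-.4
def c2(p): return np.array(p)/5+[370,130]-.4
s=onz(d,c1([(85,450),(695,432)]),85); print('shelf front',s, np.degrees(np.arctan2(*(s[0]-s[1])[:2]*[-1,1])))
print('rear', onz(d,c1([(95,100),(688,76)]),85)); print('lath',onz(d,c1([(387,98),(386,425)]),95))
def q(P,z,f,n):
    X=onz(d,f(P),z); c=X.mean(0); e=X[1]-X[0]+X[2]-X[3]; print(n,X[:,:2].round(1).tolist(),'c',c,'ang of long',np.degrees(np.arctan2(e[1],e[0])), 'len',np.linalg.norm(e)/2, 'w',np.linalg.norm(X[1]-X[2]+X[0]-X[3])/2)
q([(415,137),(600,115),(608,232),(418,250)],150,c1,'old')
q([(65,75),(232,93),(228,195),(57,178)],7+3,c2,'lid')
q([(348,337),(533,318),(552,425),(368,450)],30+62,c2,'boxrim')
q([(265,313),(562,298),(590,545),(285,560)],20,c2,'scale')
```

```text
shelf front [[457.2 465.4  85. ]
 [466.5 127.7  85. ]] 1.581320316050926
rear [[660.4 472.9  85. ]
 [672.  134.1  85. ]]
lath [[656.6 302.8  95. ]
 [468.9 296.   95. ]]
old [[615.5, 275.9], [627.2, 176.5], [561.9, 170.8], [552.5, 272.0]] c [589.3 223.8 150. ] ang of long -83.9666212299682 len 100.86536746421555 w 64.353536770816
lid [[667.0, -144.3], [655.8, -243.6], [592.9, -238.4], [603.4, -137.6]] c [ 629.8 -191.    10. ] ang of long -96.18000478713216 len 100.62119460817775 w 63.53779312296035
boxrim [[489.0, -286.0], [499.5, -390.2], [439.3, -396.8], [425.9, -293.8]] c [ 463.4 -341.7   92. ] ang of long -83.4436167607631 len 104.30339297152614 w 62.05590692237588
scale [[519.3, -255.1], [527.9, -430.7], [382.6, -437.2], [375.4, -260.3]] c [ 451.3 -345.8   20. ] ang of long -87.4277499803556 len 176.44386962757426 w 144.67036430574092
```

```bash
cat >> h.py <<'E'
def plan(tx,ty,tz,yaw,N,cur=None):
    "identical rows: slide (m, tool axes), twist (rad)"
    s=status.sense(); p=s['tool_pos'] if cur is None else np.array(cur[:3]); y0=s['tcp_rot'][2] if cur is None else cur[3]
    dy=(yaw-y0+180)%360-180; tw=-np.radians(dy)/N; psi=np.radians(y0)
    A=np.zeros((2,2))
    for k in range(N):
        a=psi+np.radians(dy)*k/N; A+=np.array([[np.cos(a),np.sin(a)],[np.sin(a),-np.cos(a)]])
    v=np.linalg.solve(A,np.array([tx,ty])-p[:2]); vz=-(tz-p[2])/N
    L=np.linalg.norm([*v,vz]); print('N',N,'slide',np.round([v[0]/1e3,v[1]/1e3,vz/1e3],4).tolist(),'twist',round(tw,4),'len %.1f'%L, 'OVER' if L>50 or abs(tw)>.1499 else '')
E
python3 -c "
from h import *
plan(520,100,260,130,16,[157.008,579.097,231.292,164.828])
plan(463,-342,260,96.6,12,[520,100,260,130])"
```

```text
N 16 slide [-0.0355, -0.0139, -0.0018] twist 0.038 len 38.2 
N 12 slide [-0.0319, -0.02, 0.0] twist 0.0486 len 37.7
```

```bash
python3 -m crank '{"slide":[[-0.0355,-0.0139,-0.0018],[-0.0355,-0.0139,-0.0018],[-0.0355,-0.0139,-0.0018],[-0.0355,-0.0139,-0.0018],[-0.0355,-0.0139,-0.0018],[-0.0355,-0.0139,-0.0018],[-0.0355,-0.0139,-0.0018],[-0.0355,-0.0139,-0.0018]],"twist":[0.038,0.038,0.038,0.038,0.038,0.038,0.038,0.038]}' 0
python3 -m crank '{"slide":[[-0.0355,-0.0139,-0.0018],[-0.0355,-0.0139,-0.0018],[-0.0355,-0.0139,-0.0018],[-0.0355,-0.0139,-0.0018],[-0.0355,-0.0139,-0.0018],[-0.0355,-0.0139,-0.0018],[-0.0355,-0.0139,-0.0018],[-0.0355,-0.0139,-0.0018]],"twist":[0.038,0.038,0.038,0.038,0.038,0.038,0.038,0.038]}'
```

```text
time: 0.95
tool_pos: [375.7, 366.0, 245.5]
tcp_rot: [-180.0, -0.0, 147.3]
ft_force: [0.3, -0.1, 1.0]
finger_gap: 85.5
time: 1.75
tool_pos: [519.8, 98.6, 259.9]
tcp_rot: [-180.0, -0.0, 129.9]
ft_force: [-0.2, 0.8, -0.0]
finger_gap: 85.5
```

Moves behave as predicted. Next I go over the box on the scale.

```bash
python3 -m crank '{"slide":[[-0.0319,-0.02,0],[-0.0319,-0.02,0],[-0.0319,-0.02,0],[-0.0319,-0.02,0],[-0.0319,-0.02,0],[-0.0319,-0.02,0]],"twist":[0.0486,0.0486,0.0486,0.0486,0.0486,0.0486]}'
python3 -m crank '{"slide":[[-0.0319,-0.02,0],[-0.0319,-0.02,0],[-0.0319,-0.02,0],[-0.0319,-0.02,0],[-0.0319,-0.02,0],[-0.0319,-0.02,0],[0,0,0],[0,0,0]],"twist":[0.0486,0.0486,0.0486,0.0486,0.0486,0.0486,0,0]}'
python3 - <<'E'
from h import *
d=snap('wrist','w1'); print(d['state']['tool_pos'],d['state']['tcp_rot'])
X=[[463.4,-341.7,92]]; print(proj(d,X)); crop('w1',0,0,640,400,1.25,'w1b')
E
```

```text
time: 2.35
tool_pos: [522.8, -126.5, 259.8]
tcp_rot: [-180.0, -0.0, 113.2]
ft_force: [-0.1, 0.6, 0.2]
finger_gap: 85.3
time: 3.15
tool_pos: [461.5, -342.1, 259.6]
tcp_rot: [-180.0, -0.1, 96.5]
ft_force: [-0.5, 0.3, -0.2]
finger_gap: 85.4
[ 461.46833327 -342.11286493  259.60283934] [-1.79974456e+02 -5.43940668e-02  9.64876270e+01]
[[317.48140214 176.7757032 ]]
```

View pics/w1b.png

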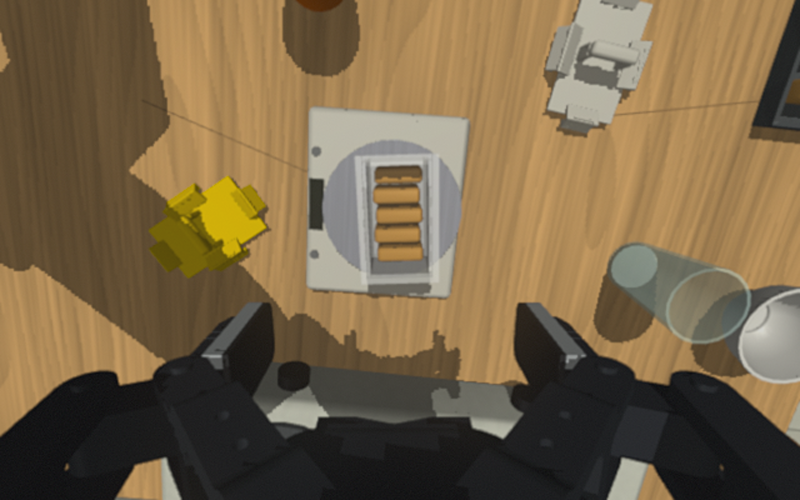

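Run:
```python
from h import *
crop('w1',260,100,380,250,4,'w1c')
```

```text
(no output)
```

View pics/w1c.png

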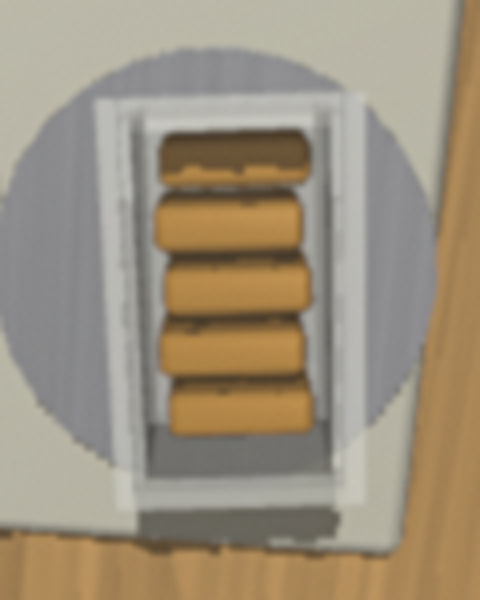

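Run:
```python
from h import *
np.set_printoptions(precision=1,suppress=True)
d=load('w1')
uv=np.array([(97,98),(364,93),(365,507),(118,512)])/4+[260,100]-.4
X=onz(d,uv,92); print(X,X.mean(0))
for i,j in((0,3),(1,2),(0,1),(3,2)):
    e=X[j]-X[i]; print(np.degrees(np.arctan2(e[1],e[0])),np.linalg.norm(e))
```

```text
[[ 425.8 -294.6   92. ]
 [ 488.6 -286.3   92. ]
 [ 503.6 -389.8   92. ]
 [ 440.4 -398.3   92. ]] [ 464.6 -342.3   92. ]
-82.04321206483235 104.77349838823183
-81.76189510233756 104.55207869257859
7.4743833541266405 63.3319319290842
7.678096679369006 63.84378137282799
```

```bash
python3 -c "
from h import *
plan(464.5,-342.2,65,97.9,8)"
```

```text
N 8 slide [-0.0001, 0.0003, 0.0243] twist -0.0029 len 24.3
```

```bash
python3 -m crank '{"slide":[[-0.0001,0.0003,0.03],[-0.0001,0.0003,0.03],[-0.0001,0.0003,0.03],[-0.0001,0.0003,0.03],[-0.0001,0.0003,0.03],[-0.0001,0.0003,0.025],[-0.0001,0.0003,0.012],[-0.0001,0.0003,0.008]],"twist":[-0.003,-0.003,-0.003,-0.003,-0.003,-0.003,-0.003,-0.003]}'
python3 -m crank '{"slide":[[0,0,0],[0,0,0],[0,0,0],[0,0,0],[0,0,0],[0,0,0]],"twist":[0,0,0,0,0,0]}' 1 30
python3 - <<'E'
from h import *
d=snap('wrist','w2')
E
```

```text
time: 4.0
tool_pos: [464.6, -340.8, 64.1]
tcp_rot: [-180.0, -0.1, 98.1]
ft_force: [0.3, 0.2, 0.1]
finger_gap: 85.4
time: 4.6
tool_pos: [465.1, -342.7, 66.2]
tcp_rot: [179.9, 0.1, 97.9]
ft_force: [-0.9, 1.3, 5.7]
finger_gap: 63.5
```

View pics/w2.png

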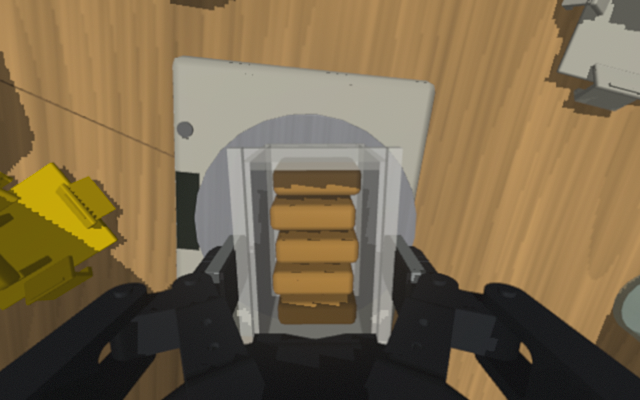

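```bash
python3 -m crank '{"slide":[[0,0,-0.005],[0,0,-0.01],[0,0,-0.02],[0,0,-0.025],[0,0,-0.025],[0,0,-0.015]],"twist":[0,0,0,0,0,0]}' 1 45
python3 - <<'E'
from h import *
snap('wrist','w3')
plan(540,-75,165,90,14)
d=load('top0'); 
for n,uv,z in (('cup',(391,240),42),('egg',(343,149),30),('fork',(318,207),2),('fork2',(310,257),2)): print(n,onz(d,[uv],z).round(0))
E
```

```text
time: 5.25
tool_pos: [465.1, -342.7, 167.7]
tcp_rot: [179.9, 0.1, 98.0]
ft_force: [0.9, -1.0, -2.9]
finger_gap: 63.2
N 14 slide [0.0187, 0.0067, 0.0004] twist 0.0099 len 19.9 
cup [[ 378. -156.   42.]]
egg [[647. -26.  30.]]
fork [[480.  48.   2.]]
fork2 [[335.  71.   2.]]
```

View pics/w3.png

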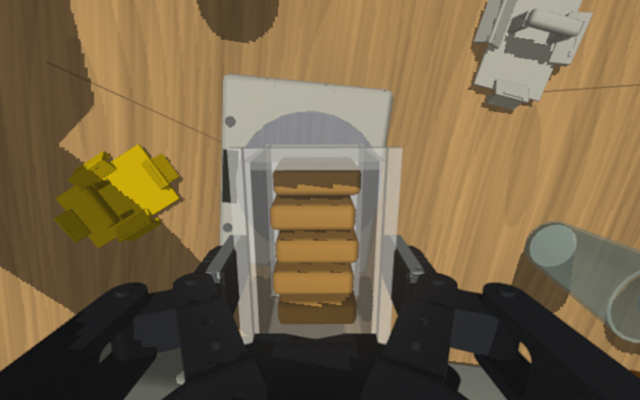

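```bash
python3 -c "
from h import *
plan(520,-75,160,90,14)"
```

```text
N 14 slide [0.0189, 0.0053, 0.0007] twist 0.0099 len 19.6
```

```bash
python3 -m crank '{"slide":[[0.012,0.003,0],[0.0189,0.0053,0.0007],[0.0189,0.0053,0.0007],[0.0189,0.0053,0.0007],[0.0189,0.0053,0.0007],[0.0189,0.0053,0.0007],[0.0189,0.0053,0.0007],[0.0189,0.0053,0.0007]],"twist":[0.0099,0.0099,0.0099,0.0099,0.0099,0.0099,0.0099,0.0099]}'
python3 -m crank '{"slide":[[0.0189,0.0053,0.0007],[0.0189,0.0053,0.0007],[0.0189,0.0053,0.0007],[0.0189,0.0053,0.0007],[0.0189,0.0053,0.0007],[0.0189,0.0053,0.0007],[0.007,0.002,0]],"twist":[0.0099,0.0099,0.0099,0.0099,0.0099,0.0099,0]}'
python3 -c "
from h import *
plan(520,-75,37,90,8)"
```

```text
time: 6.1
tool_pos: [488.4, -192.3, 157.9]
tcp_rot: [-179.8, -0.1, 93.4]
ft_force: [-0.2, -0.0, -3.0]
finger_gap: 63.2
time: 6.8
tool_pos: [518.2, -70.6, 153.8]
tcp_rot: [-179.8, -0.1, 90.1]
ft_force: [-0.3, -0.6, -3.6]
finger_gap: 62.8
N 8 slide [-0.0005, 0.0002, 0.0146] twist 0.0002 len 14.6
```

```bash
python3 -m crank '{"slide":[[0,0,0.02],[0,0,0.03],[0,0,0.025],[0,0,0.02],[0,0,0.01],[0,0,0.006],[0,0,0.003],[0,0,0]],"twist":[0,0,0,0,0,0,0,0]}'
```

```text
time: 7.6
tool_pos: [519.8, -73.2, 42.4]
tcp_rot: [180.0, 0.0, 90.0]
ft_force: [-0.2, -0.4, -3.2]
finger_gap: 62.8
```

```bash
python3 -m crank '{"slide":[[0,0,0.002],[0,0,0.002],[0,0,0]],"twist":[0,0,0]}'
python3 -m crank '{"slide":[[0,0,0.001],[0,0,0.001],[0,0,0]],"twist":[0,0,0]}'
```

```text
time: 7.9
tool_pos: [519.6, -73.1, 38.2]
tcp_rot: [180.0, 0.0, 90.0]
ft_force: [0.1, 0.3, -2.5]
finger_gap: 62.5
time: 8.2
tool_pos: [519.6, -73.1, 36.4]
tcp_rot: [180.0, 0.0, 90.0]
ft_force: [-1.9, 1.6, 2.9]
finger_gap: 62.9
```

```bash
python3 -m crank '{"slide":[[0,0,0],[0,0,0],[0,0,0],[0,0,0]],"twist":[0,0,0,0]}' 0
python3 -m crank '{"slide":[[0,0,-0.01],[0,0,-0.03],[0,0,-0.045],[0,0,-0.045],[0,0,-0.045],[0,0,-0.02],[0,0,0]],"twist":[0,0,0,0,0,0,0]}'
python3 - <<'E'
from h import *
d=snap('wrist','w4'); print(d['state']['tool_pos'],d['state']['tcp_rot'])
crop('w4',240,80,400,280,3,'w4c')
E
```

```text
time: 8.6
tool_pos: [519.6, -73.2, 36.1]
tcp_rot: [180.0, 0.0, 90.0]
ft_force: [-0.0, -0.1, 0.3]
finger_gap: 85.5
time: 9.3
tool_pos: [521.9, -73.7, 236.8]
tcp_rot: [179.5, 0.1, 90.0]
ft_force: [0.0, 0.5, -0.3]
finger_gap: 85.6
[521.85993713 -73.69216212 236.80061303] [1.79507647e+02 1.20534280e-01 9.00115055e+01]
```

View pics/w4.png

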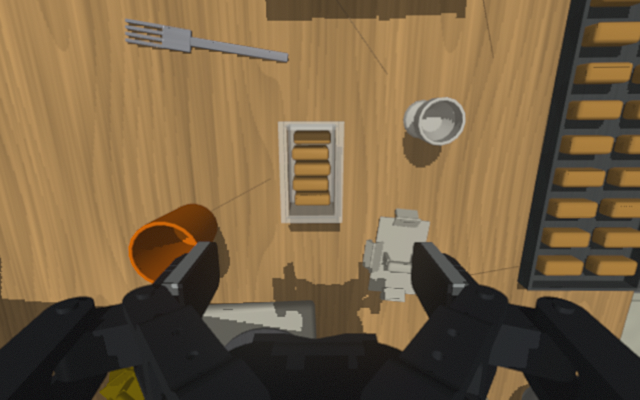

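View pics/w4c.png

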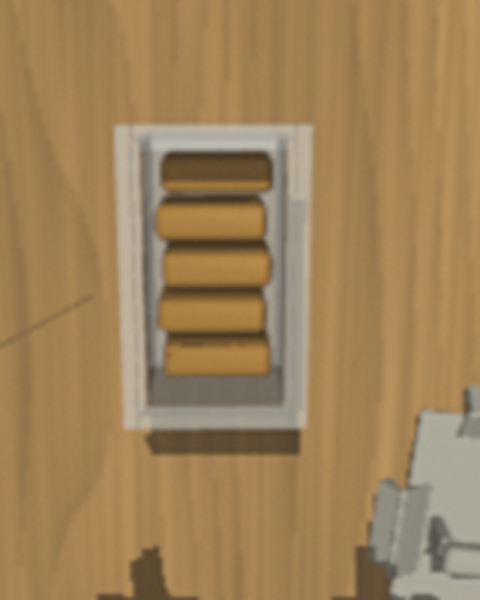

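Run:
```python
from h import *
np.set_printoptions(precision=1,suppress=True)
d=load('w4')
uv=np.array([(115,125),(312,125),(305,429),(125,429)])/3+[240,80]-.33
X=onz(d,uv,62); print(X,X.mean(0))
for i,j in((0,3),(1,2),(0,1),(3,2)):
    e=X[j]-X[i]; print(np.degrees(np.arctan2(e[1],e[0])),np.linalg.norm(e))
plan(630,-192,200,173.8,11)
```

```text
[[ 487.1  -20.8   62. ]
 [ 550.6  -20.8   62. ]
 [ 550.6 -125.2   62. ]
 [ 487.3 -125.    62. ]] [518.9 -72.9  62. ]
-89.85336659931042 104.20378219615537
-90.03585648564626 104.38480910831935
-0.06347855377210433 63.58814969999201
-0.2280707326338591 63.256604641162426
N 11 slide [-0.016, 0.0013, 0.0031] twist -0.1329 len 16.3
```

```bash
python3 -m crank '{"slide":[[-0.016,0.0013,0.0031],[-0.016,0.0013,0.0031],[-0.016,0.0013,0.0031],[-0.016,0.0013,0.0031],[-0.016,0.0013,0.0031],[-0.016,0.0013,0.0031]],"twist":[-0.1329,-0.1329,-0.1329,-0.1329,-0.1329,-0.1329]}'
python3 -m crank '{"slide":[[-0.016,0.0013,0.0031],[-0.016,0.0013,0.0031],[-0.016,0.0013,0.0031],[-0.016,0.0013,0.0031],[-0.016,0.0013,0.0031],[0,0,0],[0,0,0],[0,0,0]],"twist":[-0.1329,-0.1329,-0.1329,-0.1329,-0.1329,0,0,0]}'
python3 - <<'E'
from h import *
d=snap('wrist','w5'); print(d['state']['tool_pos'],d['state']['tcp_rot'])
crop('w5',210,60,440,240,3.4,'w5c')
E
```

```text
time: 9.95
tool_pos: [556.3, -159.4, 210.2]
tcp_rot: [-179.9, -0.2, 136.0]
ft_force: [-0.2, -0.1, -1.2]
finger_gap: 85.3
time: 10.75
tool_pos: [628.1, -191.4, 196.2]
tcp_rot: [180.0, -0.1, 173.6]
ft_force: [-0.7, 0.2, -0.5]
finger_gap: 85.1
[ 628.05934638 -191.4071598   196.20467115] [ 1.79981838e+02 -8.42702369e-02  1.73612177e+02]
```

View pics/w5c.png

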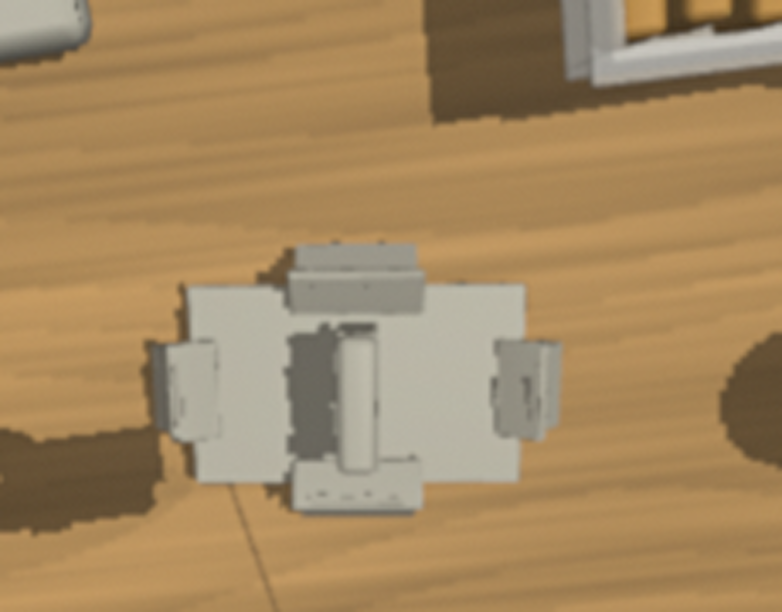

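Run:
```python
from h import *
np.set_printoptions(precision=1,suppress=True)
d=load('w5')
f=lambda P:np.array(P)/3.4+[210,60]-.35
X=onz(d,f([(188,285),(525,285),(519,482),(196,482)]),10); print(X,X.mean(0))
for i,j in((0,3),(1,2),(0,1),(3,2)):
    e=X[j]-X[i]; print(np.degrees(np.arctan2(e[1],e[0])),np.linalg.norm(e))
X=onz(d,f([(341,336),(376,336),(376,472),(341,472)]),41); print(X,X.mean(0))
```

```text
[[ 591.9 -237.6   10. ]
 [ 603.3 -136.9   10. ]
 [ 664.8 -143.3   10. ]
 [ 653.3 -244.5   10. ]] [ 628.3 -190.6   10. ]
-6.436530205682048 61.71695532134496
-5.899602532988144 61.751433867907295
83.54282389966123 101.29288155280013
83.5250743576687 101.87157168413178
[[ 607.7 -192.7   41. ]
 [ 608.8 -183.1   41. ]
 [ 647.5 -187.3   41. ]
 [ 646.4 -197.2   41. ]] [ 627.6 -190.1   41. ]
```

```bash
python3 -c "
from h import *
plan(628.1,-190.5,18,173.6,8)"; python3 -m crank '{"slide":[[0,0,0],[0,0,0],[0,0,0.03],[0,0,0.035],[0,0,0.035],[0,0,0.03]],"twist":[0,0,0,0,0,0]}' 0.5 30; python3 -c "
from h import *
plan(628.1,-190.5,18,173.6,6)"
```

```text
N 8 slide [0.0, 0.0001, 0.0223] twist 0.0001 len 22.3 
time: 11.4
tool_pos: [628.3, -191.4, 65.3]
tcp_rot: [180.0, -0.0, 173.7]
ft_force: [0.1, 0.0, -0.5]
finger_gap: 42.9
N 6 slide [0.0001, 0.0002, 0.0079] twist 0.0004 len 7.9
```

```bash
python3 -m crank '{"slide":[[0,0,0.015],[0,0.0005,0.015],[0,0.0005,0.01],[0,0,0.007],[0,0,0]],"twist":[0,0,0,0,0]}'; python3 -m crank '{"slide":[[0,0,0],[0,0,0],[0,0,0],[0,0,0],[0,0,0]],"twist":[0,0,0,0,0]}' 1 40
```

```text
time: 11.9
tool_pos: [629.0, -190.6, 19.6]
tcp_rot: [180.0, -0.0, 173.8]
ft_force: [0.4, -0.2, 0.3]
finger_gap: 42.6
time: 12.4
tool_pos: [630.0, -191.0, 21.2]
tcp_rot: [-180.0, 0.1, 173.8]
ft_force: [-0.3, 0.4, 5.8]
finger_gap: 10.8
```

```bash
python3 -m crank '{"slide":[[0,0,-0.005],[0,0,-0.015],[0,0,-0.03],[0,0,-0.03],[0,0,-0.03],[0,0,-0.02],[0,0,0]],"twist":[0,0,0,0,0,0,0]}'
python3 - <<'E'
from h import *
d=snap('wrist','w6'); print(d['state']['tool_pos'],d['state']['tcp_rot'])
crop('w6',170,130,470,330,2.6,'w6c')
plan(519.4,-73,150,180,8)
E
```

```text
time: 13.1
tool_pos: [631.4, -191.6, 155.3]
tcp_rot: [-179.9, 0.4, 173.8]
ft_force: [0.9, 0.7, -0.7]
finger_gap: 11.0
[ 631.43044042 -191.62156298  155.34038378] [-179.88308715    0.42074914  173.77232218]
N 8 slide [0.0147, 0.0139, 0.0003] twist -0.0136 len 20.3
```

View pics/w6c.png

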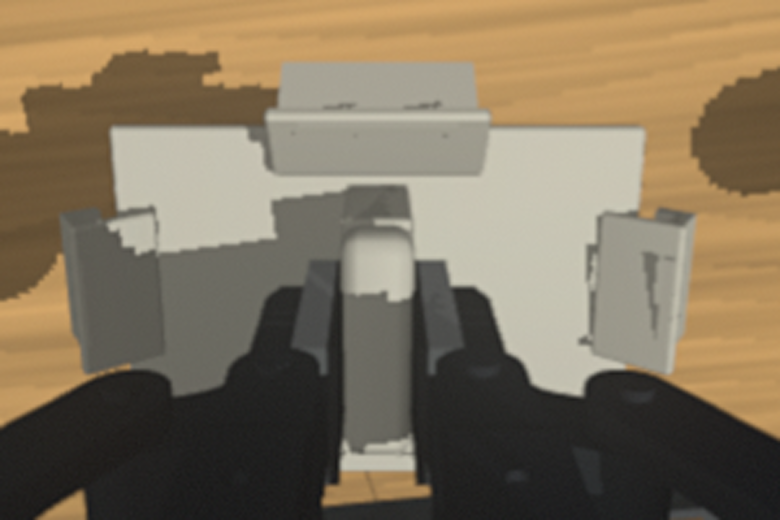

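Run:
```python
from h import *
np.set_printoptions(precision=1,suppress=True)
d=load('w6')
uv=np.array([(111,127),(643,127)])/2.6+[170,130]-.3
p=cv2.undistortPoints(uv.reshape(-1,1,2),K(d),np.array([d['k1'],0,0,0.])).reshape(-1,2)
H=np.array(d['hand_eye']); v=np.c_[p,np.ones(2)]@H[:3,:3].T; c=H[:3,3]
for zt in (4,6,8,10,12): 
    X=c+v*((zt-c[2])/v[:,2])[:,None]; print(zt,X, X[1]-X[0])
```

```text
4 [[ 34.1 -47.3   4. ]
 [ 34.   48.7   4. ]] [-0.1 96.   0. ]
6 [[ 33.7 -47.9   6. ]
 [ 33.5  49.4   6. ]] [-0.1 97.3  0. ]
8 [[ 33.2 -48.6   8. ]
 [ 33.1  50.    8. ]] [-0.1 98.6  0. ]
10 [[ 32.8 -49.2  10. ]
 [ 32.7  50.7  10. ]] [-0.1 99.9  0. ]
12 [[ 32.3 -49.9  12. ]
 [ 32.2  51.3  12. ]] [ -0.1 101.2   0. ]
```

```bash
python3 -c "
from h import *
plan(520.8,-73.1,130,180,8)"
```

```text
N 8 slide [0.0146, 0.0139, 0.0028] twist -0.0136 len 20.3
```

```bash
python3 -m crank '{"slide":[[0.008,0.008,0],[0.0146,0.0139,0.0026],[0.0146,0.0139,0.0026],[0.0146,0.0139,0.0026],[0.0146,0.0139,0.0026],[0.0146,0.0139,0.0026],[0.0146,0.0139,0.0026],[0.0146,0.0139,0.0026]],"twist":[-0.0136,-0.0136,-0.0136,-0.0136,-0.0136,-0.0136,-0.0136,-0.0136]}'; python3 -m crank '{"slide":[[0.0068,0.006,0],[0,0,0],[0,0,0]],"twist":[0,0,0]}'
python3 - <<'E'
from h import *
d=snap('wrist','w7'); print(d['state']['tool_pos'],d['state']['tcp_rot'])
snap('top','t7'); snap('scene','s7')
crop('t7',290,140,420,240,6,'t7c');crop('s7',260,180,400,290,5.5,'s7c')
plan(520.8,-73.1,130,180,1)
E
```

```text
time: 13.95
tool_pos: [522.5, -77.6, 129.0]
tcp_rot: [179.9, -0.2, -179.9]
ft_force: [-0.7, 0.3, -1.6]
finger_gap: 11.1
time: 14.25
tool_pos: [518.4, -73.3, 131.4]
tcp_rot: [-180.0, -0.0, -180.0]
ft_force: [0.3, -0.6, -1.6]
finger_gap: 11.2
[518.41969745 -73.31656222 131.37344308] [-1.79991629e+02 -1.18441806e-02 -1.79987291e+02]
N 1 slide [-0.0018, 0.0007, 0.0018] twist -0.0005 len 2.6
```

View pics/w7.png

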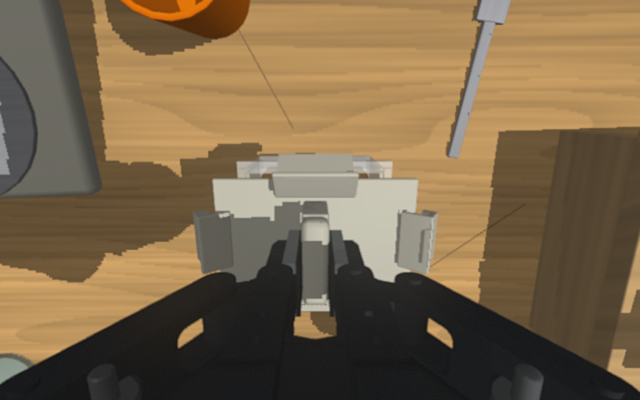

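View pics/t7c.png

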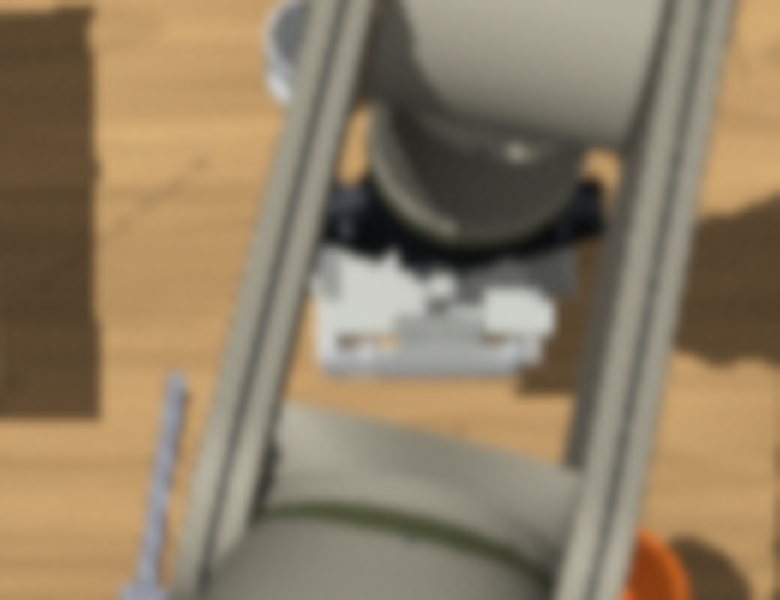

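View pics/s7c.png

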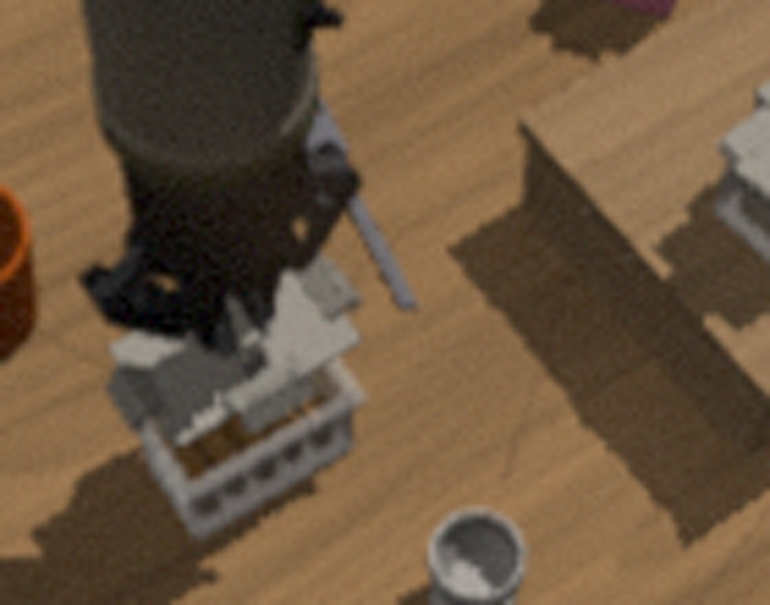

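Run:
```python
from h import *
crop('w7',180,130,450,230,2.9,'w7c')
```

```text
(no output)
```

View pics/w7c.png

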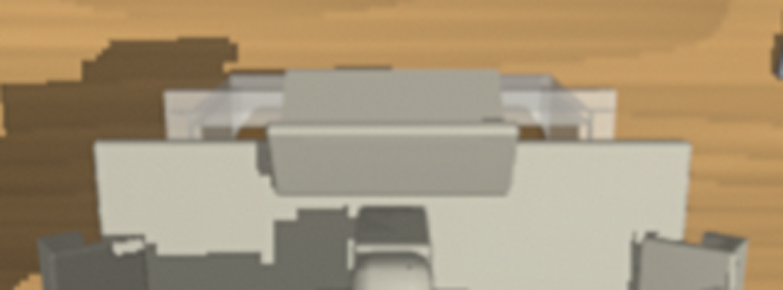

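Run:
```python
from h import *
np.set_printoptions(precision=1,suppress=True)
d=load('w7'); s=d['state']
f=lambda P:np.array(P)/2.9+[180,130]-.33
L=onz(d,f([(95,142),(691,142)]),s['tool_pos'][2]-12); B=onz(d,f([(164,91),(616,91)]),62)
print(L,B); print('lid c',L.mean(0)[0]+31,L.mean(0)[1],'box c',B.mean(0)[0]+32,B.mean(0)[1], L[0]-L[1],B[0]-B[1])
```

```text
[[ 486.2 -123.1  119.4]
 [ 486.3  -21.4  119.4]] [[ 486.9 -124.9   62. ]
 [ 487.   -20.7   62. ]]
lid c 517.2702403414261 -72.28278796566195 box c 518.9429027738547 -72.83980981473576 [  -0.1 -101.7    0. ] [  -0.1 -104.2    0. ]
```

```bash
python3 -m crank '{"slide":[[-0.0018,-0.0003,0.01],[0,0,0.015],[0,0,0.01],[0,0,0.005],[0,0,0],[0,0,0]],"twist":[0,0,0,0,0,0]}';  python3 - <<'E'
from h import *
snap('wrist','w8')
crop('w8',180,130,450,230,2.9,'w8c')
E
```

```text
time: 15.0
tool_pos: [520.3, -73.5, 91.6]
tcp_rot: [180.0, -0.0, -180.0]
ft_force: [0.8, 0.1, -1.5]
finger_gap: 10.9
```

View pics/w8c.png

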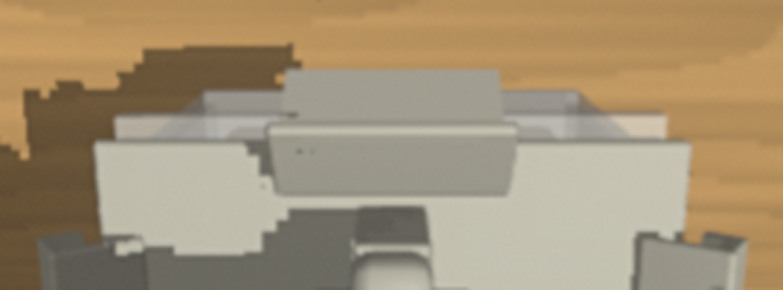

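```bash
python3 - <<'E'
from h import *
np.set_printoptions(precision=1,suppress=True)
d=load('w8'); s=d['state']
f=lambda P:np.array(P)/2.9+[180,130]-.33
L=onz(d,f([(95,142),(691,142)]),s['tool_pos'][2]-12); B=onz(d,f([(114,115),(667,115)]),62)
print('lid c',L.mean(0)[0]+31,L.mean(0)[1],'box c',B.mean(0)[0]+32,B.mean(0)[1], L[0]-L[1],B[0]-B[1])
E
python3 -m crank '{"slide":[[0,0,0.004],[0,0,0.003],[0,0,0]],"twist":[0,0,0]}'
```

```text
lid c 519.1184979121299 -72.46029384835799 box c 518.8137517910322 -72.88538295105224 [  -0.1 -101.7    0. ] [  -0.1 -104.3    0. ]
time: 15.35
tool_pos: [520.0, -73.4, 84.3]
tcp_rot: [180.0, -0.0, -180.0]
ft_force: [-0.2, -0.5, -2.2]
finger_gap: 10.8
```

Within half a millimetre. Now I lower it in small steps, watching the force.

```bash
python3 -m crank '{"slide":[[0,-0.0002,0.002],[0,-0.0002,0.0015],[0,0,0]],"twist":[0,0,0]}';python3 -m crank '{"slide":[[0,0,0.0015],[0,0,0.001],[0,0,0]],"twist":[0,0,0]}'
```

```text
time: 15.65
tool_pos: [520.0, -73.9, 80.9]
tcp_rot: [180.0, -0.0, -180.0]
ft_force: [0.8, 0.2, -1.7]
finger_gap: 11.0
time: 15.95
tool_pos: [520.1, -73.9, 78.5]
tcp_rot: [180.0, -0.0, -180.0]
ft_force: [0.6, 0.7, -0.8]
finger_gap: 11.0
```

```bash
python3 -m crank '{"slide":[[0,0,0.001],[0,0,0.001],[0,0,0]],"twist":[0,0,0]}';python3 - <<'E'
from h import *
snap('scene','s9');crop('s9',260,180,400,290,5.5,'s9c')
E
```

```text
time: 16.25
tool_pos: [520.1, -73.9, 76.5]
tcp_rot: [180.0, -0.0, -180.0]
ft_force: [0.4, -0.0, -1.4]
finger_gap: 11.3
```

View pics/s9c.png

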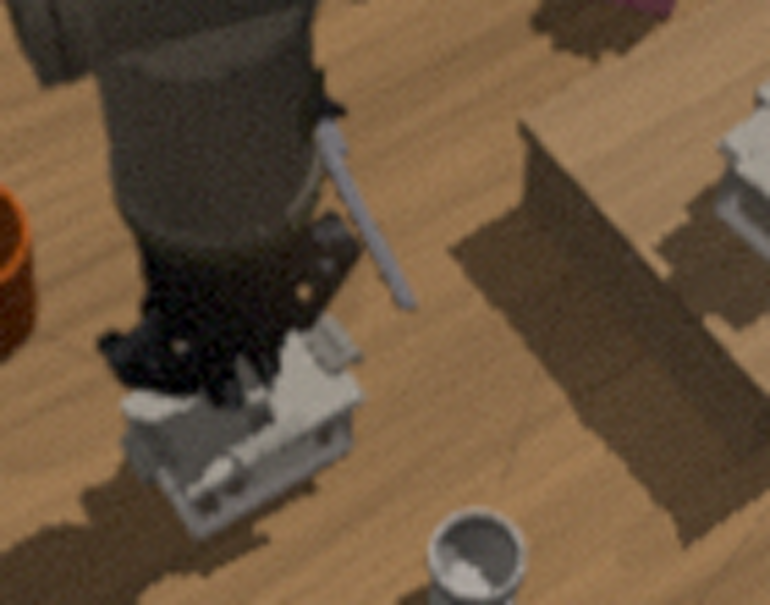

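```bash
python3 -m crank '{"slide":[[0,0,0.001],[0,0,0.0005],[0,0,0]],"twist":[0,0,0]}';python3 -m crank '{"slide":[[0,0,0.001],[0,0,0.0005],[0,0,0]],"twist":[0,0,0]}'
```

```text
time: 16.6
tool_pos: [520.7, -73.9, 76.3]
tcp_rot: [-180.0, 0.0, -180.0]
ft_force: [-3.0, 0.9, 6.0]
finger_gap: 11.2
time: 16.9
tool_pos: [521.4, -74.0, 76.4]
tcp_rot: [-180.0, 0.1, -180.0]
ft_force: [-7.7, 2.8, 18.1]
finger_gap: 11.2
```

```bash
python3 -m crank '{"slide":[[0,0,-0.0015],[0,0,0],[0,0,0],[0,0,0]],"twist":[0,0,0,0]}' 0.4;python3 -m crank '{"slide":[[0,0,-0.01],[0,0,-0.03],[0,0,-0.03],[0,0,-0.02],[0,0,0]],"twist":[0,0,0,0,0]}' 1;python3 - <<'E'
from h import *
d=snap('wrist','w10');crop('w10',140,130,500,330,2.2,'w10c');snap('scene','s10');crop('s10',260,180,400,290,5.5,'s10c'); print(d['state']['tool_pos'])
E
```

```text
time: 17.3
tool_pos: [520.1, -73.9, 74.9]
tcp_rot: [180.0, -0.0, -180.0]
ft_force: [0.6, 0.0, 0.1]
finger_gap: 51.3
time: 17.8
tool_pos: [522.7, -74.5, 169.8]
tcp_rot: [-179.9, 0.4, -180.0]
ft_force: [0.8, -0.0, 0.0]
finger_gap: 0.2
[522.69989288 -74.46033964 169.7907579 ]
```

View pics/w10c.png

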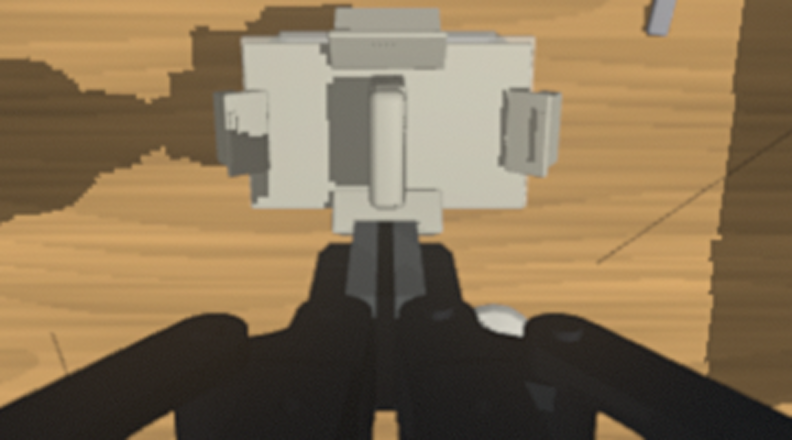

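View pics/s10c.png

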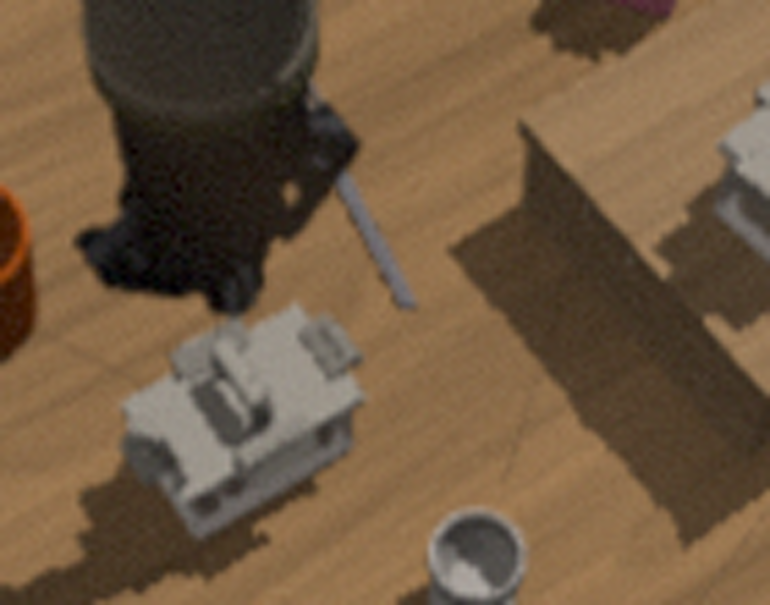

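Run:
```python
from h import *
np.set_printoptions(precision=1,suppress=True)
d=load('w10'); f=lambda P:np.array(P)/2.2+[140,130]-.3
X=onz(d,f([(242,38),(534,38),(526,208),(252,208)]),65); print(X,X.mean(0))
H=onz(d,f([(372,82),(405,82),(405,208),(372,208)]),96); print(H.mean(0))
```

```text
[[ 486.8 -123.8   65. ]
 [ 486.9  -21.6   65. ]
 [ 550.3  -21.    65. ]
 [ 550.3 -123.6   65. ]] [518.6 -72.5  65. ]
[517.5 -72.6  96. ]
```

```bash
python3 -m crank '{"slide":[[0.001,0.02,0.01],[0,0.02,0.015],[0,0.018,0.02],[0,0,0.02],[0,0,0.015],[0,0,0],[0,0,0]],"twist":[0,0,0,0,0,0,0]}'
```

```text
time: 18.6
tool_pos: [518.8, -16.2, 84.8]
tcp_rot: [180.0, -0.1, 180.0]
ft_force: [-0.3, 0.1, 1.6]
finger_gap: -0.3
```

```bash
python3 -m crank '{"slide":[[0,0,0.004],[0,0,0.004],[0,0,0.003],[0,0,0.003],[0,0,0.002],[0,0,0]],"twist":[0,0,0,0,0,0]}'
```

```text
time: 19.2
tool_pos: [518.8, -16.0, 68.7]
tcp_rot: [-180.0, -0.1, -180.0]
ft_force: [0.8, -0.3, -1.2]
finger_gap: -0.5
```

```bash
python3 -m crank '{"slide":[[0,0,0.001],[0,0,0.0015],[0,0,0]],"twist":[0,0,0]}'
python3 - <<'E'
from h import *
d=snap('wrist','w11')
E
```

```text
time: 19.5
tool_pos: [519.6, -15.9, 67.9]
tcp_rot: [-180.0, 0.0, -180.0]
ft_force: [-4.2, 1.7, 10.0]
finger_gap: 0.2
```

View pics/w11.png

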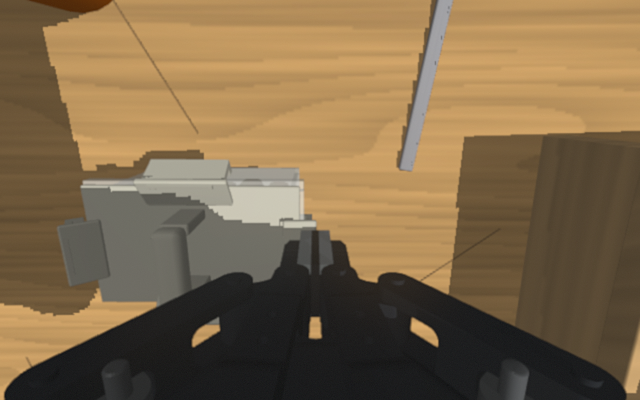

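```bash
python3 -m crank '{"slide":[[0,0,-0.015],[-0.01,-0.01,-0.02],[-0.015,-0.024,0],[-0.013,-0.023,0],[0,0,0.01],[0,0,0.01],[0,0,0.004],[0,0,0]],"twist":[0,0,0,0,0,0,0,0]}'; python3 -m crank '{"slide":[[0,0,0.003],[0,0,0.003],[0,0,0.003],[0,0,0.002],[0,0,0]],"twist":[0,0,0,0,0]}'
```

```text
time: 20.35
tool_pos: [556.4, -72.1, 76.8]
tcp_rot: [180.0, -0.1, -180.0]
ft_force: [-0.4, -0.2, -0.0]
finger_gap: 0.1
time: 20.85
tool_pos: [558.2, -72.7, 67.8]
tcp_rot: [180.0, 0.1, -180.0]
ft_force: [-0.8, 2.3, 9.1]
finger_gap: -0.1
```

```bash
python3 -m crank '{"slide":[[0,0,-0.015],[0,-0.01,-0.02],[0.019,-0.024,0],[0.019,-0.024,0],[0,0,0.01],[0,0,0.01],[0,0,0.004],[0,0,0]],"twist":[0,0,0,0,0,0,0,0]}'; python3 -m crank '{"slide":[[0,0,0.003],[0,0,0.003],[0,0,0.003],[0,0,0.002],[0,0,0]],"twist":[0,0,0,0,0]}'
```

```text
time: 21.65
tool_pos: [518.8, -130.3, 76.8]
tcp_rot: [180.0, -0.1, -180.0]
ft_force: [-0.4, 0.4, 0.7]
finger_gap: -0.1
time: 22.15
tool_pos: [519.9, -130.8, 67.8]
tcp_rot: [-180.0, 0.0, -180.0]
ft_force: [-4.6, 2.5, 10.7]
finger_gap: -0.3
```

Now tab a on the −x side: dx −38, dy +58.

```bash
python3 -m crank '{"slide":[[0,0,-0.015],[0.01,0.01,-0.02],[0.014,0.024,0],[0.0135,0.0235,0],[0,0,0.01],[0,0,0.01],[0,0,0.004],[0,0,0]],"twist":[0,0,0,0,0,0,0,0]}'; python3 -m crank '{"slide":[[0,0,0.003],[0,0,0.003],[0,0,0.003],[0,0,0.002],[0,0,0]],"twist":[0,0,0,0,0]}'
```

```text
time: 22.95
tool_pos: [481.4, -73.6, 76.8]
tcp_rot: [180.0, -0.1, 180.0]
ft_force: [0.5, 0.8, 0.4]
finger_gap: -0.2
time: 23.45
tool_pos: [482.2, -73.8, 67.9]
tcp_rot: [-180.0, 0.0, 180.0]
ft_force: [-5.8, 0.1, 12.1]
finger_gap: -0.2
```

```bash
python3 -m crank '{"slide":[[0,0,-0.02],[0,0,-0.04],[-0.01,0,-0.04],[-0.015,0,-0.01],[-0.012,0,0],[0,0,0]],"twist":[0,0,0,0,0,0]}' 0
python3 - <<'E'
from h import *
d=snap('wrist','w12');crop('w12',140,60,500,290,2.2,'w12c');snap('scene','s12');crop('s12',260,180,400,290,5.5,'s12c'); print(d['state']['tool_pos'])
plan(589,224,215,182,16)
E
```

```text
time: 24.05
tool_pos: [520.2, -73.7, 177.3]
tcp_rot: [-180.0, 0.1, -180.0]
ft_force: [-0.2, -0.6, -0.6]
finger_gap: 84.7
[520.20925471 -73.6635616  177.34931706]
N 16 slide [-0.0047, 0.0185, -0.0024] twist -0.0022 len 19.3
```

View pics/w12c.png

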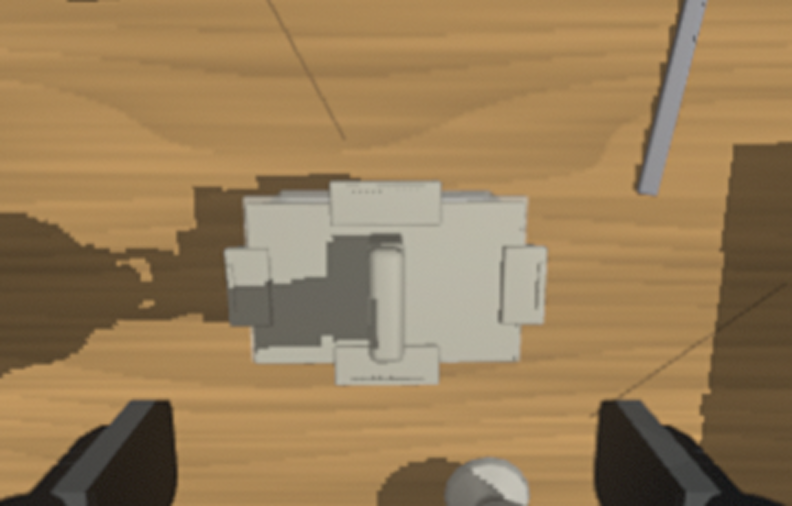

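View pics/s12c.png

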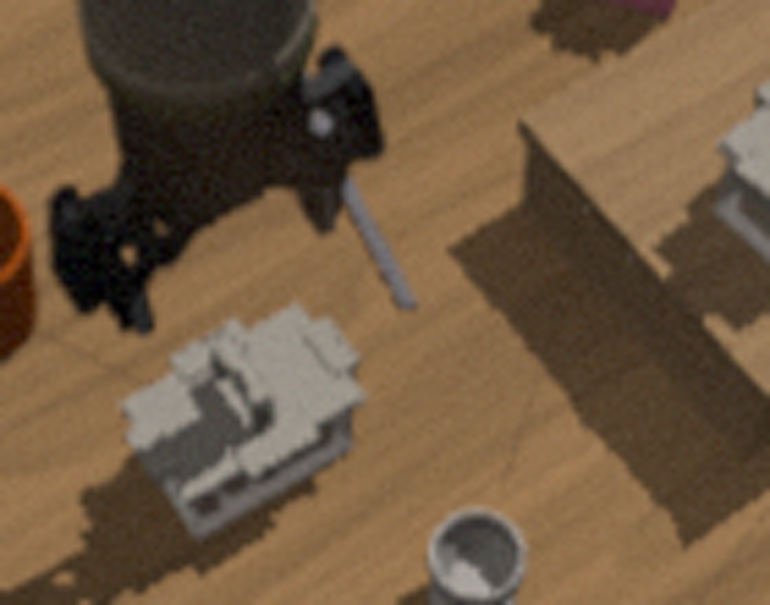

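```bash
python3 -c "
from h import *
plan(575,215,290,182,9)"
```

```text
N 9 slide [-0.0068, 0.0319, -0.0127] twist -0.0039 len 35.0
```

```bash
python3 -m crank '{"slide":[[-0.002,0.012,-0.02],[-0.0068,0.0319,-0.02],[-0.0068,0.0319,-0.02],[-0.0068,0.0319,-0.02],[-0.0068,0.0319,-0.02],[-0.0068,0.0319,-0.013],[-0.0068,0.0319,0],[-0.0068,0.0319,0]],"twist":[-0.0039,-0.0039,-0.0039,-0.0039,-0.0039,-0.0039,-0.0039,-0.0039]}'; python3 -m crank '{"slide":[[-0.0068,0.0319,0],[-0.0048,0.0199,0],[0,0,0],[0,0,0],[0,0,0]],"twist":[-0.0039,0,0,0,0]}'
python3 - <<'E'
from h import *
d=snap('wrist','w13');print(d['state']['tool_pos'],d['state']['tcp_rot'])
crop('w13',100,0,580,300,1.66,'w13c')
E
```

```text
time: 24.95
tool_pos: [564.5, 163.7, 289.7]
tcp_rot: [-180.0, -0.0, -178.2]
ft_force: [0.4, -0.7, 0.1]
finger_gap: 85.6
time: 25.45
tool_pos: [574.4, 213.8, 289.3]
tcp_rot: [-180.0, -0.0, -178.0]
ft_force: [-0.2, -0.2, 0.0]
finger_gap: 85.2
[574.42198101 213.77745957 289.29421648] [-1.79966996e+02 -4.32216236e-02 -1.78021104e+02]
```

View pics/w13c.png

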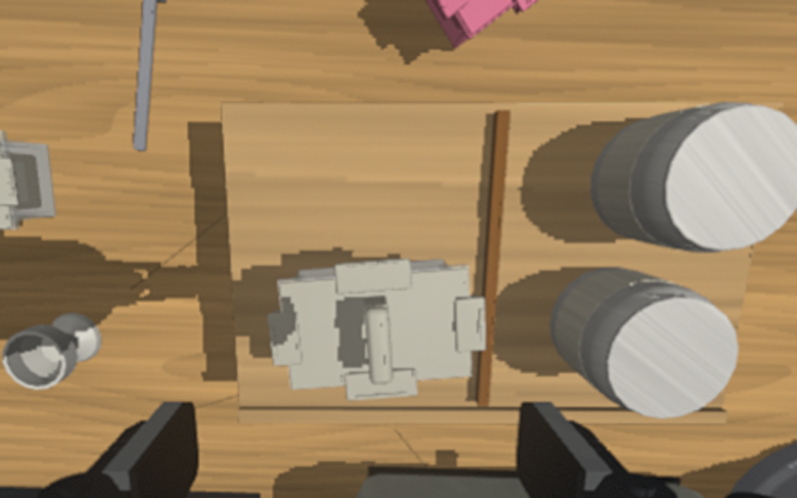

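Run:
```python
from h import *
np.set_printoptions(precision=1,suppress=True)
crop('w13',220,40,460,260,3.3,'w13d')
d=load('w13'); f=lambda P:np.array(P)/1.66+[100,0]-.2
F=onz(d,f([(222,102),(490,102),(660,104)]),85); print('front',F)
S=onz(d,f([(240,408),(725,409)]),91);print('rail',S)
L=onz(d,f([(502,112),(485,402)]),95);print('lath',L)
for e in(F[2]-F[0],S[1]-S[0]): print(np.degrees(np.arctan2(e[1],e[0]))-90)
e=L[1]-L[0];print(np.degrees(np.arctan2(e[1],e[0])))
X=onz(d,f([(278,281),(466,265),(471,374),(293,389)]),150);print(X,X.mean(0))
for i,j in((0,3),(1,2),(0,1),(3,2)):
    e=X[j]-X[i]; print(np.degrees(np.arctan2(e[1],e[0])),np.linalg.norm(e))
```

```text
front [[466.5 129.2  85. ]
 [461.  291.8  85. ]
 [459.2 394.6  85. ]]
rail [[665.1 136.5  91. ]
 [654.3 471.9  91. ]]
lath [[467.7 297.2  95. ]
 [653.2 305.2  95. ]]
1.5698519316270705
1.8498670025100665
2.455143381100134
[[563.1 171.8 150. ]
 [551.  272.3 150. ]
 [612.8 280.5 150. ]
 [625.3 180.  150. ]] [588.  226.1 150. ]
7.532611650070907 62.74816231131303
7.565665176594169 62.33457512609428
96.82635650291661 101.257569309984
97.06054770229144 101.28927498961279
```

View pics/w13d.png

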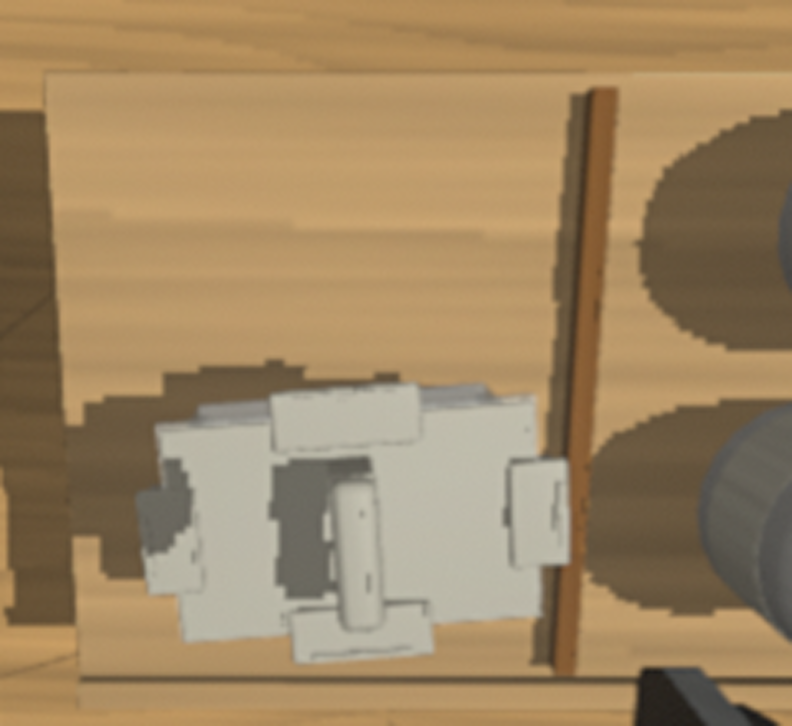

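```bash
python3 -c "
from h import *
plan(588.3,226.1,215,187.2,4)"
```

```text
N 4 slide [-0.0036, 0.0029, 0.0186] twist -0.0229 len 19.2
```

```bash
python3 -m crank '{"slide":[[-0.0036,0.0029,0.0186],[-0.0036,0.0029,0.0186],[-0.0036,0.0029,0.0186],[-0.0036,0.0029,0.0186],[0,0,0],[0,0,0]],"twist":[-0.0229,-0.0229,-0.0229,-0.0229,0,0]}' 0.5; python3 -c "
from h import *
plan(588.3,226.1,159,187.2,1)"
```

```text
time: 26.1
tool_pos: [588.1, 226.5, 215.4]
tcp_rot: [-180.0, -0.0, -172.8]
ft_force: [1.0, 0.2, 0.6]
finger_gap: 42.7
N 1 slide [-0.0002, -0.0004, 0.0564] twist -0.0005 len 56.4 OVER
```

```bash
python3 -m crank '{"slide":[[0,0,0.018],[0,0,0.018],[0,0,0.012],[0,0,0.008],[0,0,0],[0,0,0]],"twist":[0,0,0,0,0,0]}'; python3 -m crank '{"slide":[[0,0,0],[0,0,0],[0,0,0],[0,0,0],[0,0,0]],"twist":[0,0,0,0,0]}' 1 50; python3 -m crank '{"slide":[[0,0,-0.002],[0,0,-0.003],[0,0,-0.003],[0,0,-0.004],[0,0,-0.003],[0,0,0],[0,0,0]],"twist":[0,0,0,0,0,0,0]}'
python3 - <<'E'
from h import *
d=snap('wrist','w14'); snap('scene','s14'); crop('s14',340,130,500,260,5,'s14c')
plan(502.8,213.4,175,181.9,8)
E
```

```text
time: 26.7
tool_pos: [588.7, 227.4, 160.2]
tcp_rot: [180.0, 0.1, -172.7]
ft_force: [-0.2, 0.3, -0.1]
finger_gap: 42.7
time: 27.2
tool_pos: [589.0, 227.0, 160.1]
tcp_rot: [-180.0, 0.1, -172.8]
ft_force: [2.7, -2.9, 3.9]
finger_gap: 11.0
time: 27.9
tool_pos: [588.3, 227.4, 174.4]
tcp_rot: [180.0, 0.0, -172.7]
ft_force: [-0.1, 0.5, -5.6]
finger_gap: 10.8
N 8 slide [0.0108, -0.0008, -0.0001] twist 0.0117 len 10.8
```

View pics/s14c.png

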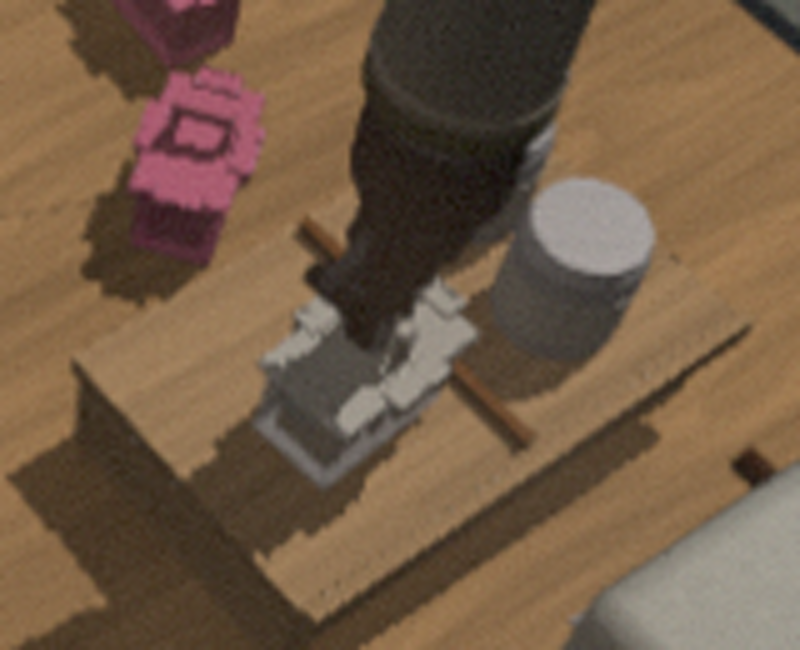

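View pics/w14.png

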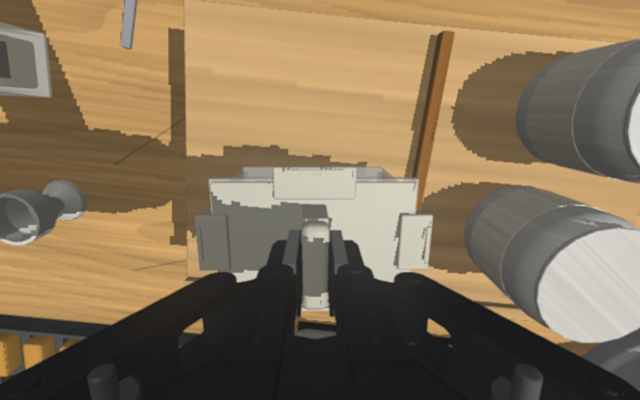

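```bash
python3 -c "
from h import *
plan(504.2,213.4,174,181.9,8)"
```

```text
N 8 slide [0.0106, -0.0008, 0.0] twist 0.0117 len 10.6
```

```bash
python3 -m crank '{"slide":[[0.006,-0.0004,0],[0.0106,-0.0008,0],[0.0106,-0.0008,0],[0.0106,-0.0008,0],[0.0106,-0.0008,0],[0.0106,-0.0008,0],[0.0106,-0.0008,0],[0.0106,-0.0008,0]],"twist":[0.0117,0.0117,0.0117,0.0117,0.0117,0.0117,0.0117,0.0117]}'; python3 -m crank '{"slide":[[0.0046,-0.0004,0],[0,0,0],[0,0,0],[0,0,0]],"twist":[0,0,0,0]}'; python3 -c "
from h import *
d=snap('wrist','w15')
plan(504.2,213.4,174,181.9,1)"
```

```text
time: 28.8
tool_pos: [508.0, 214.6, 174.3]
tcp_rot: [180.0, 0.0, -178.2]
ft_force: [0.6, -0.2, -5.7]
finger_gap: 10.9
time: 29.2
tool_pos: [504.7, 214.2, 174.4]
tcp_rot: [180.0, 0.0, -178.1]
ft_force: [1.2, -1.1, -6.0]
finger_gap: 10.9
N 1 slide [0.0005, -0.0007, 0.0003] twist -0.0 len 0.9
```

View pics/w15.png

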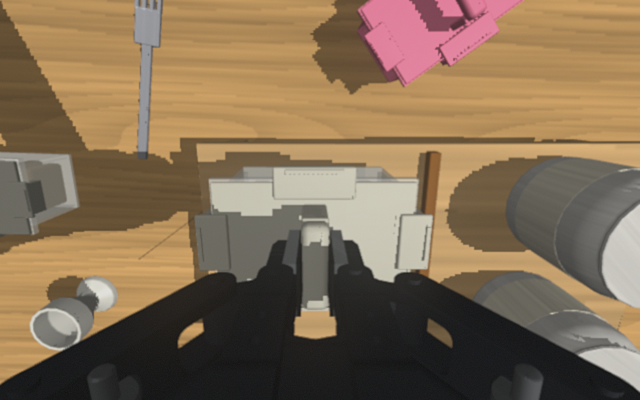

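Run:
```python
from h import *
np.set_printoptions(precision=1,suppress=True)
d=load('w15'); z=d['state']['tool_pos'][2]
print('front edge',onz(d,[(196,140),(430,141)],85)); print('plate',onz(d,[(209,179.5),(418,179.5)],z-11)); print('tab edge',onz(d,[(273,167),(355,167)],z-8.5))
```

```text
front edge [[464.1 128.5  85. ]
 [459.5 296.5  85. ]]
plate [[474.5 162.  163.4]
 [471.2 264.7 163.4]]
tab edge [[466.7 193.7 165.9]
 [465.5 233.  165.9]]
```

```bash
python3 -m crank '{"slide":[[0.002,-0.0004,0.001],[0.001,-0.0004,0.003],[0,0,0.004],[0,0,0.003],[0,0,0.0015],[0,0,0.001],[0,0,0]],"twist":[0,0,0,0,0,0,0]}'
```

```text
time: 29.95
tool_pos: [501.3, 213.2, 160.7]
tcp_rot: [-180.0, -0.0, -178.1]
ft_force: [0.2, 0.3, -5.6]
finger_gap: 11.0
```

```bash
python3 -m crank '{"slide":[[0,0,0.001],[0,0,0.001],[0,0,0]],"twist":[0,0,0]}'; python3 -m crank '{"slide":[[0,0,0.001],[0,0,0]],"twist":[0,0]}'
```

```text
time: 30.25
tool_pos: [502.0, 212.9, 160.1]
tcp_rot: [-180.0, 0.1, -178.1]
ft_force: [-2.1, -3.7, 3.9]
finger_gap: 10.9
time: 30.45
tool_pos: [502.3, 212.7, 160.0]
tcp_rot: [-180.0, 0.1, -178.1]
ft_force: [-5.0, -7.0, 10.3]
finger_gap: 11.2
```

```bash
python3 -m crank '{"slide":[[0,0,-0.001],[0,0,0],[0,0,0],[0,0,0]],"twist":[0,0,0,0]}' 0.45; python3 -m crank '{"slide":[[0,0,-0.015],[0,0,-0.035],[-0.005,0,-0.045],[-0.01,0,-0.035],[-0.005,0,0],[0,0,0],[0,0,0]],"twist":[0,0,0,0,0,0,0]}'
python3 - <<'E'
from h import *
d=snap('wrist','w16'); crop('w16',150,40,450,290,2.6,'w16c'); print(d['state']['tool_pos'])
E
```

```text
time: 30.85
tool_pos: [501.4, 213.4, 158.8]
tcp_rot: [180.0, 0.0, -178.1]
ft_force: [-0.8, 0.2, -0.1]
finger_gap: 47.0
time: 31.55
tool_pos: [520.7, 213.8, 287.9]
tcp_rot: [-180.0, -0.1, -178.1]
ft_force: [-0.5, -0.4, -0.6]
finger_gap: 47.1
[520.73056229 213.76432117 287.85585876]
```

View pics/w16c.png

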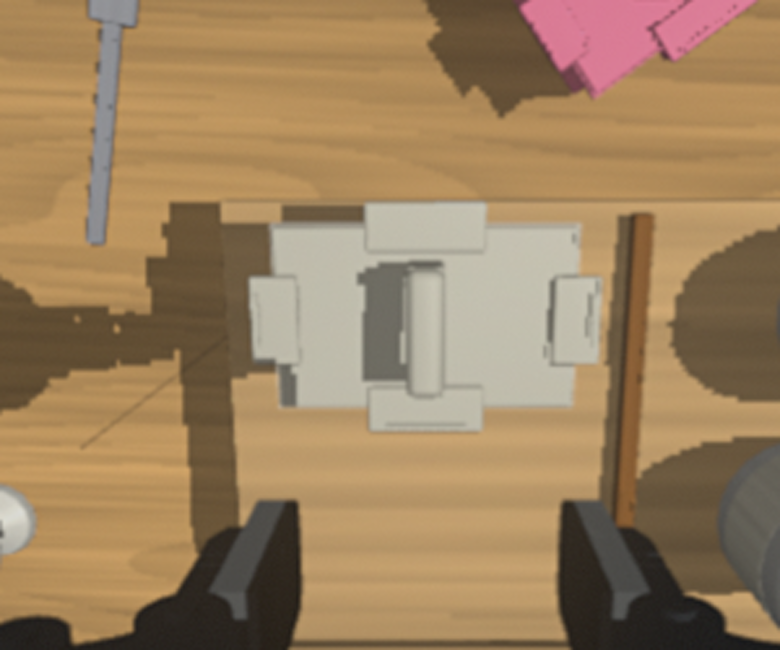

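Run:
```python
from h import *
np.set_printoptions(precision=1,suppress=True)
d=load('w16'); f=lambda P:np.array(P)/2.6+[150,40]-.3
print('front',onz(d,f([(222,199),(640,199)]),85))
X=onz(d,f([(271,226),(580,223),(573,406),(281,408)]),150); print(X,X.mean(0))
print('tab',onz(d,f([(366,203),(486,202)]),153), onz(d,f([(369,432),(482,431)]),151))
for i,j in((0,3),(1,2),(0,1),(3,2)):
    e=X[j]-X[i]; print(np.degrees(np.arctan2(e[1],e[0])),np.linalg.norm(e))
```

```text
front [[466.3 129.3  85. ]
 [460.9 298.   85. ]]
[[472.2 160.8 150. ]
 [467.9 262.8 150. ]
 [530.7 265.4 150. ]
 [534.6 163.2 150. ]] [501.4 213.1 150. ]
tab [[463.7 192.3 153. ]
 [462.1 231.3 153. ]] [[542.2 194.2 151. ]
 [540.5 233.9 151. ]]
2.199024819044909 62.48693487548269
2.32869429069969 62.756089666375104
92.38740195884843 102.15192867262925
92.23647422958216 102.29342531269621
```

```bash
python3 -c "
from h import *
plan(519.2,-73.3,135,180,8)"
```

```text
N 8 slide [0.0008, -0.0359, 0.019] twist 0.0042 len 40.6
```

```bash
python3 -m crank '{"slide":[[0.0008,-0.0359,0],[0.0008,-0.0359,0],[0.0008,-0.0359,0.01],[0.0008,-0.0359,0.028],[0.0008,-0.0359,0.03],[0.0008,-0.0359,0.03],[0.0008,-0.0359,0.03],[0.0008,-0.0359,0.024]],"twist":[0.0042,0.0042,0.0042,0.0042,0.0042,0.0042,0.0042,0.0042]}'; python3 -m crank '{"slide":[[0,0,0],[0,0,0],[0,0,0]],"twist":[0,0,0]}'; python3 -c "
from h import *
snap('wrist','w17')
plan(519.2,-73.3,75,180,1)"
```

```text
time: 32.4
tool_pos: [517.9, -74.2, 133.5]
tcp_rot: [179.9, -0.2, 180.0]
ft_force: [0.6, -0.3, 0.2]
finger_gap: 47.0
time: 32.7
tool_pos: [520.3, -72.6, 137.1]
tcp_rot: [180.0, 0.0, -180.0]
ft_force: [0.5, 0.2, 0.3]
finger_gap: 47.0
N 1 slide [0.0015, -0.0009, 0.0625] twist 0.0007 len 62.6 OVER
```

View pics/w17.png

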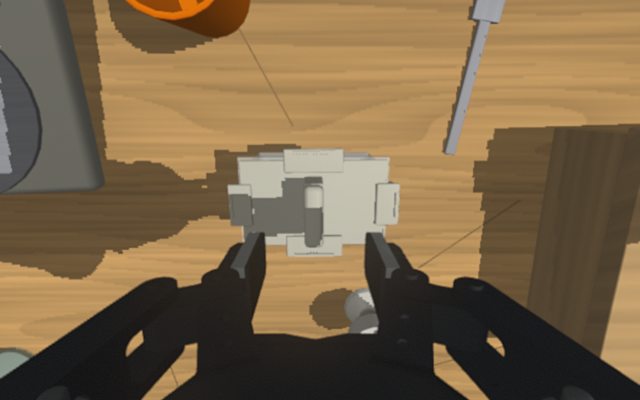

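```bash
python3 -m crank '{"slide":[[0.001,-0.0005,0.02],[0,0,0.02],[0,0,0.012],[0,0,0.008],[0,0,0.002],[0,0,0]],"twist":[0,0,0,0,0,0]}'; python3 -m crank '{"slide":[[0,0,0],[0,0,0],[0,0,0],[0,0,0],[0,0,0]],"twist":[0,0,0,0,0]}' 1 50; python3 -m crank '{"slide":[[0,0,-0.002],[0,0,-0.004],[0,0,-0.01],[0,0,-0.02],[0,0,-0.02],[0,0,-0.01],[0,0,0]],"twist":[0,0,0,0,0,0,0]}'
python3 - <<'E'
from h import *
snap('wrist','w18'); snap('scene','s18'); crop('s18',260,180,400,290,5.5,'s18c')
E
```

```text
time: 33.35
tool_pos: [519.6, -73.7, 75.2]
tcp_rot: [-180.0, 0.0, -180.0]
ft_force: [0.2, -0.0, 0.5]
finger_gap: 46.9
time: 33.85
tool_pos: [519.9, -74.0, 75.7]
tcp_rot: [-180.0, 0.1, 180.0]
ft_force: [-1.1, 0.5, 5.1]
finger_gap: 10.5
time: 34.55
tool_pos: [520.4, -74.1, 142.8]
tcp_rot: [-180.0, 0.2, 180.0]
ft_force: [0.0, -0.6, -4.0]
finger_gap: 11.2
```

View pics/s18c.png

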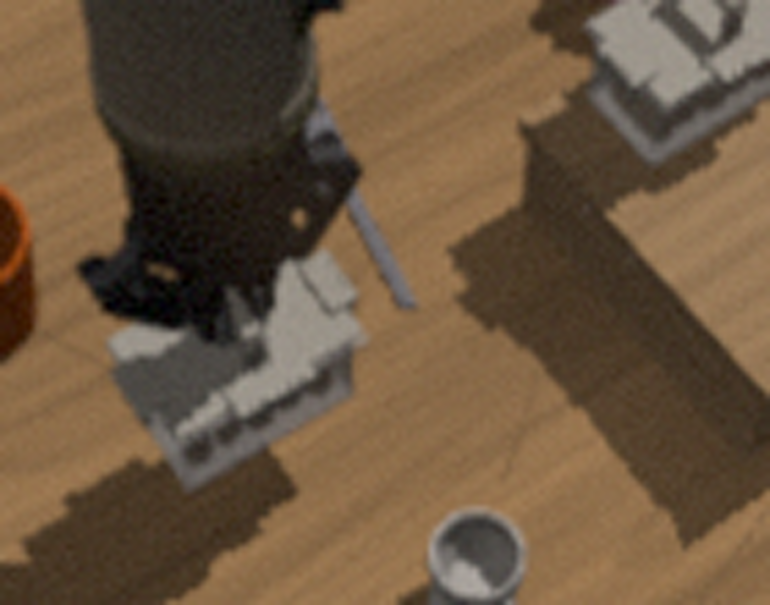

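View pics/w18.png

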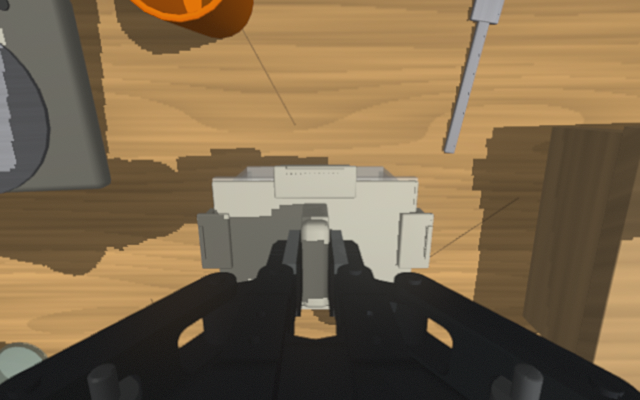

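```bash
python3 -c "
from h import *
plan(598,80,205,181.9,8)
plan(598,216,205,181.9,6,[598,80,205,181.9])"
```

```text
N 8 slide [-0.0102, 0.0191, -0.0081] twist -0.0042 len 23.1 
N 6 slide [-0.0008, 0.0227, 0.0] twist -0.0 len 22.7
```

```bash
python3 -m crank '{"slide":[[-0.005,0.0095,-0.012],[-0.0102,0.0191,-0.012],[-0.0102,0.0191,-0.012],[-0.0102,0.0191,-0.012],[-0.0102,0.0191,-0.0083],[-0.0102,0.0191,-0.006],[-0.0102,0.0191,0],[-0.0102,0.0191,0]],"twist":[-0.0042,-0.0042,-0.0042,-0.0042,-0.0042,-0.0042,-0.0042,-0.0042]}'; python3 -m crank '{"slide":[[-0.0055,0.02,0],[-0.0008,0.0227,0],[-0.0008,0.0227,0],[-0.0008,0.0227,0],[-0.0008,0.0227,0],[-0.0008,0.0227,0],[0,0.012,0],[0,0,0]],"twist":[0,0,0,0,0,0,0,0]}'; python3 -m crank '{"slide":[[0,0,0],[0,0,0]],"twist":[0,0]}'
python3 - <<'E'
from h import *
snap('wrist','w19'); snap('scene','s19'); crop('s19',340,110,500,240,5,'s19c')
plan(586,216,205,181.9,1)
E
```

```text
time: 35.45
tool_pos: [593.7, 72.2, 203.1]
tcp_rot: [180.0, -0.0, -178.1]
ft_force: [0.9, -0.7, -4.8]
finger_gap: 10.7
time: 36.25
tool_pos: [597.5, 218.1, 202.6]
tcp_rot: [180.0, -0.1, -178.0]
ft_force: [-0.4, 0.3, -4.7]
finger_gap: 11.1
time: 36.45
tool_pos: [598.2, 215.2, 203.0]
tcp_rot: [-180.0, -0.0, -178.1]
ft_force: [0.5, 0.4, -4.5]
finger_gap: 10.6
N 1 slide [0.0122, 0.0012, -0.0019] twist -0.0012 len 12.5
```

View pics/s19c.png

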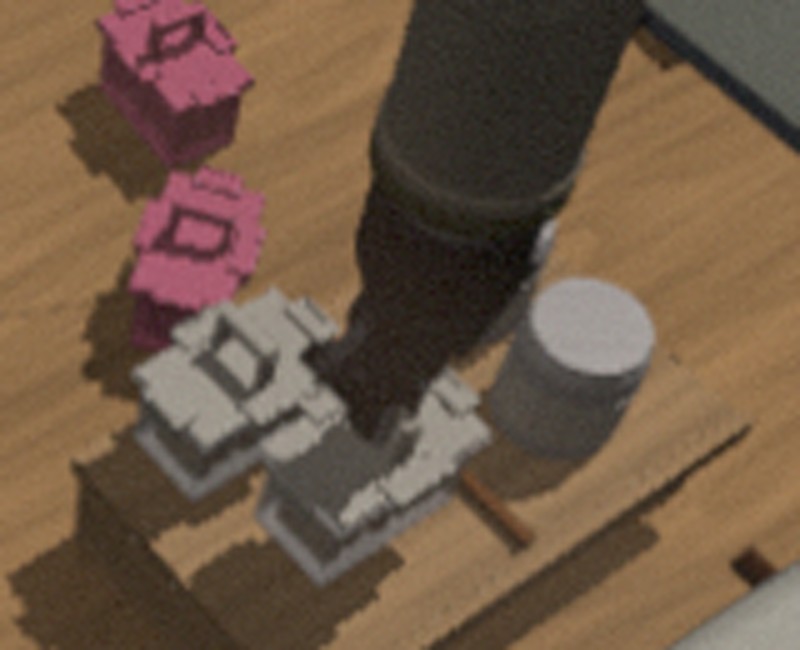

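View pics/w19.png

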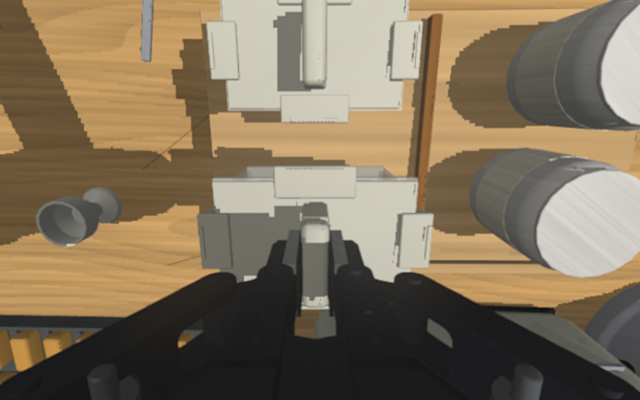

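Run:
```python
from h import *
np.set_printoptions(precision=1,suppress=True)
d=load('w19'); z=d['state']['tool_pos'][2]
o=onz(d,[(281,122.5),(348,122.5)],152); p=onz(d,[(227,110),(402,110)],150); n=onz(d,[(213,179),(417,179)],z-11); t=onz(d,[(274,167),(356,167)],z-10)
for q in(o,p,n,t): print(q,q.mean(0))
```

```text
[[541.3 194.2 152. ]
 [540.1 233.9 152. ]] [540.7 214.1 152. ]
[[535.2 162.1 150. ]
 [532.  265.6 150. ]] [533.6 213.8 150. ]
[[567.6 165.  192. ]
 [564.4 265.2 192. ]] [566.  215.1 192. ]
[[560.4 195.  193. ]
 [559.2 234.7 193. ]] [559.8 214.9 193. ]
```

```bash
python3 -m crank '{"slide":[[0.004,0.0005,0],[0.006,0.0005,0],[0.003,0,0.004],[0,0,0.008],[0,0,0.008],[0,0,0.006],[0,0,0],[0,0,0]],"twist":[0,0,0,0,0,0,0,0]}'
python3 - <<'E'
from h import *
np.set_printoptions(precision=1,suppress=True)
snap('wrist','w20');crop('w20',180,0,460,210,2.8,'w20c')
E
```

```text
time: 37.35
tool_pos: [584.9, 216.7, 176.6]
tcp_rot: [-180.0, -0.0, -178.1]
ft_force: [-0.0, 0.3, -3.6]
finger_gap: 10.7
```

View pics/w20c.png

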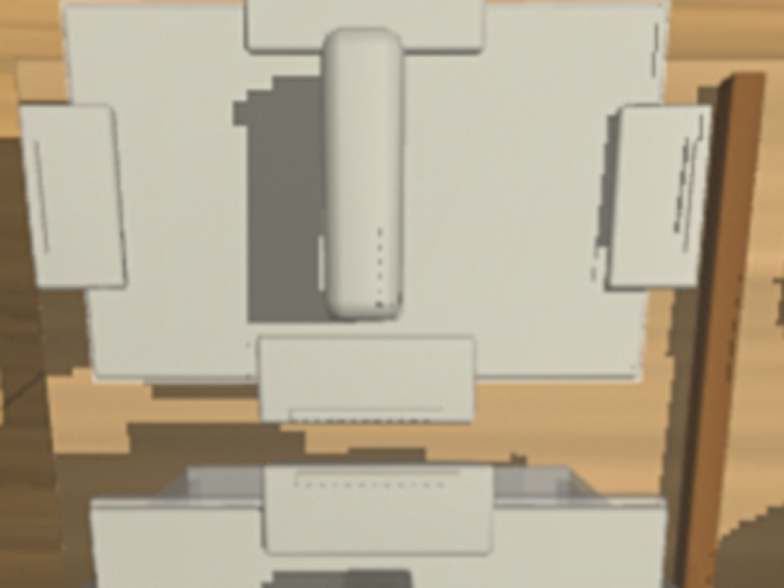

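Run:
```python
from h import *
np.set_printoptions(precision=1,suppress=True)
d=load('w20'); z=d['state']['tool_pos'][2]; f=lambda P:np.array(P)/2.8+[180,0]-.3
o=onz(d,f([(260,421),(475,421)]),152); n=onz(d,f([(90,504),(667,504)]),z-11); t=onz(d,f([(264,465),(494,465)]),z-10)
for q in(o,n,t): print(q,q.mean(0))
```

```text
[[541.  194.  152. ]
 [539.7 234.2 152. ]] [540.4 214.1 152. ]
[[554.7 165.9 165.6]
 [551.5 267.2 165.6]] [553.1 216.6 165.6]
[[546.6 196.5 166.6]
 [545.3 236.3 166.6]] [546.  216.4 166.6]
```

```bash
python3 -m crank '{"slide":[[0.001,-0.0004,0.004],[0,0,0.005],[0,0,0.004],[0,0,0.0025],[0,0,0.001],[0,0,0]],"twist":[0,0,0,0,0,0]}';python3 -m crank '{"slide":[[0,0,0.0007],[0,0,0]],"twist":[0,0]}'
```

```text
time: 38.0
tool_pos: [584.4, 216.4, 161.0]
tcp_rot: [180.0, 0.0, -178.1]
ft_force: [1.1, 0.1, -1.1]
finger_gap: 10.7
time: 38.2
tool_pos: [584.5, 216.5, 160.7]
tcp_rot: [180.0, 0.1, -178.1]
ft_force: [-1.1, 0.1, 2.0]
finger_gap: 10.6
```

```bash
python3 -m crank '{"slide":[[0,0,0],[0,0,0],[0,0,0],[0,0,0]],"twist":[0,0,0,0]}' 0.45; python3 -m crank '{"slide":[[0,0,-0.015],[0,0,-0.035],[0,0,-0.045],[0.01,0,-0.04],[0,0,0],[0,0,0]],"twist":[0,0,0,0,0,0]}'
python3 - <<'E'
from h import *
d=snap('wrist','w21'); crop('w21',120,0,480,290,2,'w21c'); print(d['state']['tool_pos']);snap('scene','s21'); crop('s21',340,110,500,240,5,'s21c')
E
```

```text
time: 38.6
tool_pos: [584.1, 216.3, 159.8]
tcp_rot: [-180.0, -0.0, -178.1]
ft_force: [-0.4, 0.2, -0.0]
finger_gap: 46.9
time: 39.2
tool_pos: [574.9, 216.3, 298.0]
tcp_rot: [179.9, 0.3, -178.1]
ft_force: [0.3, 0.1, -0.6]
finger_gap: 47.0
[574.93583938 216.34506862 297.98125065]
```

View pics/w21c.png

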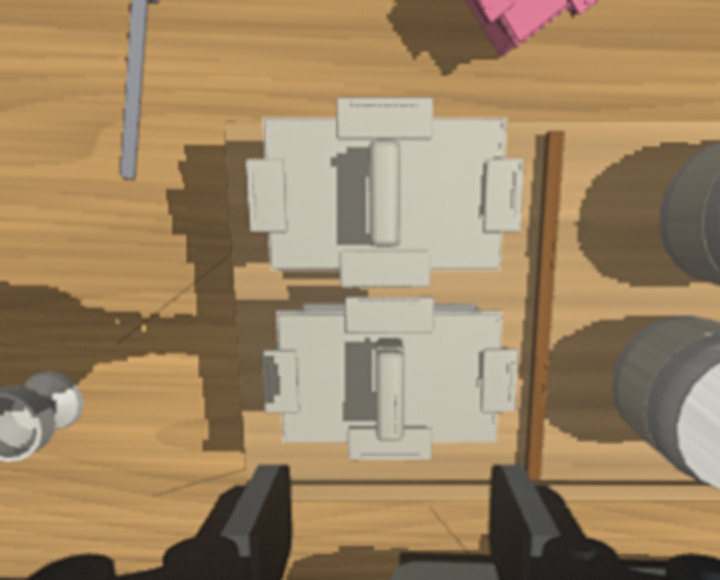

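View pics/s21c.png

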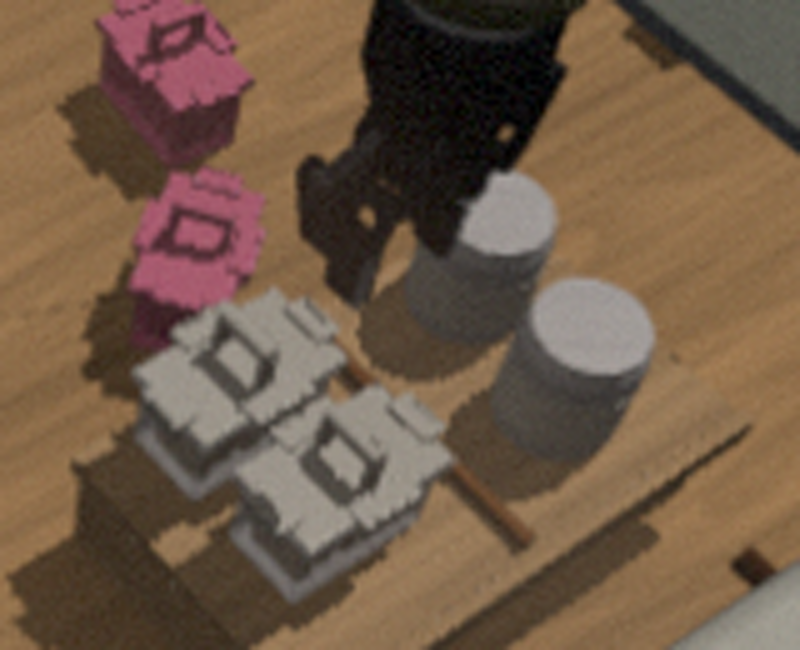

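```bash
python3 -m crank '{"slide":[[0,0,-0.02],[0,0,-0.01],[0,0,0],[0,0,0],[0,0,0]],"twist":[0,0,0,0,0]}'
python3 - <<'E'
from h import *
np.set_printoptions(precision=1,suppress=True)
d=load('w21'); f=lambda P:np.array(P)/2+[120,0]-.25
print('front',onz(d,f([(226,122),(560,122)]),85))
for P in ([(263,119),(507,118),(500,268),(270,270)],[(277,312),(502,311),(497,440),(285,442)]):
    X=onz(d,f(P),150); e=X[1]-X[0]+X[2]-X[3]; g=X[3]-X[0]+X[2]-X[1]; print(X.mean(0),np.degrees(np.arctan2(e[1],e[0]))-90,np.degrees(np.arctan2(g[1],g[0])))
print('tab fronts/rears',onz(d,f([(385,98),(386,286),(389,298),(390,459)]),152))
snap('top','t22');a=load('top0')['img'].astype(int);b=load('t22')['img'].astype(int)
crop('t22',0,0,640,400,1.25,'t22c'); print(status.sense()['ft_force'])
E
```

```text
time: 39.8
tool_pos: [573.8, 215.9, 323.5]
tcp_rot: [-180.0, -0.1, -178.1]
ft_force: [0.6, 0.1, -0.2]
finger_gap: 47.0
front [[466.7 129.6  85. ]
 [461.1 301.7  85. ]]
[501.8 213.  150. ] 2.2118324549524147 1.7150946472063948
[583.3 217.9 150. ] 2.227722944273779 2.4859862305410263
tab fronts/rears [[462.9 211.8 152. ]
 [540.3 214.6 152. ]
 [545.6 216.1 152. ]
 [623.2 219.  152. ]]
[-1.  -0.4  0.5]
```

View pics/t22c.png

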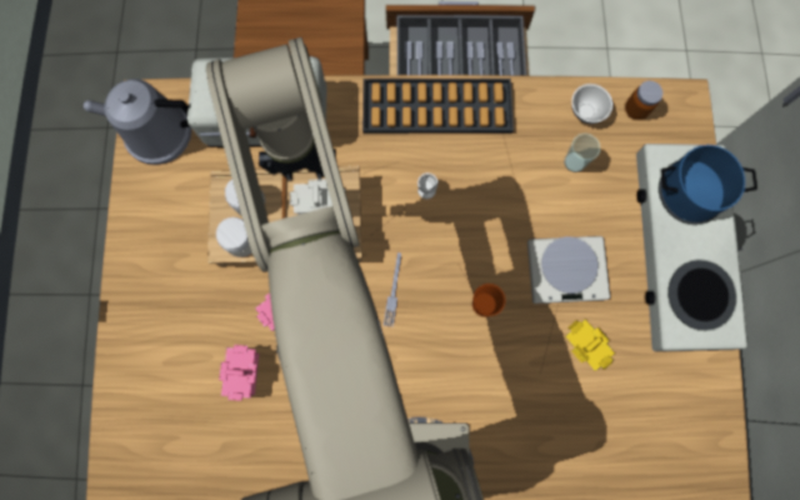

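```bash
python3 -c "
from bench import hand_in
print(hand_in())"
```

```text
the job is handed in; nothing more can be done
None
```

I finished the job and handed it in at about 39.8 s, inside the 72 s limit.

**What was done**
1. I lifted the open box off the scale and stood it on a clear bit of the table.
2. I put the lid on and pressed all four tabs. Each stopped the fingers at its flat height with about 9–12 N, and the picture after it showed all four flat.
3. I lifted the old box just clear of the shelf, brought it forward and set it down.
4. I carried the newly closed box by its handle and set it down behind the old one.

**Last checks from the wrist camera**

| Check | Result |
|---|---|
| Old box front (outer edge of its tabs) | about 1 mm past the shelf's front edge |
| Gap between the two boxes' tabs | about 5 mm |
| Old box turn (shelf is about 1.9°) | about 2° |
| New box turn (shelf is about 1.9°) | about 2.2–2.5° |
| Sideways offset between box centres, allowing for the shelf's turn | about 2 mm |
| Force on the tool at the end | under 1.5 N, so it was touching nothing |

- **Level edge:** I took "level with the front edge" to mean the outer edge of the box's tabs, so its body sits about 11 mm back from the edge.
- **Other things:** the final top view shows nothing else out of place. One tin and one pink look-alike were partly hidden behind the arm, but the last scene picture showed both where they started.
- **No check failed.** Some camera readings disagreed by 1–2 mm, which is within the calibration.

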